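Load the flavouring bottle rack

ROBOT

A 7-joint arm with a two-finger parallel gripper is mounted at the origin on the work surface. World frame = base frame: x ahead of the robot, y to its left, z up, the work surface at z = 0. Lengths are in mm, angles in rad, forces in N, time in s.
With the tool pointing down it reaches from about 425 to 800 mm from the base axis. Payload 8.3 kg.
Tool frame: the origin (TCP) lies at the very end of the fingers, on their centre line; the grasp point (between the pads) lies 19 mm behind it; z points along the fingers, x is the direction in which the jaws open and shut, and the axes are right-handed (so a half turn about z gives the same grasp; the last joint's range is limited). The gripper opens to 85 mm and grips with 20 to 120 N. Pads are 22 mm wide; open, the fingers measure 114 mm over their backs; the gripper's body (76 mm by 85 mm) begins 54 mm behind the grasp point. The pads swing forward as they close: fully open they stand 13 mm farther back than shut.
Start: joints at [1.07, 0.383, 0.016, 1.37, -0.006, 1.388, -0.046], TCP at [265, -566.019, 231.279] pointing down, gripper open.
Joint ranges: [-2.95, 2.95], [-0.25, 2.06], [-1.52, 1.56], [0.18, 2.33], [-1.44, 4.58], [0.02, 2.06], [-3.01, 3.01]. Speed limits (rad/s): [2.39, 2.39, 3.01, 3.01, 3.14, 3.14, 3.14].

INTERFACE

Orientations are given as a unit quaternion [x, y, z, w].
In Python, from plant import readout, viewer, workorder gives the robot as it stands.
- The arm moves only by the shell command python3 -m creep 'ROWS' [OPENING] [FORCE]. ROWS is JSON, a list that holds one entry, the list of rows, each a list of 4 numbers: the shift along the world's x, y, z in mm, then the turn about the world's z in rad. A call has 1 to 20 rows; each row shifts and turns the pose as measured when the row begins; what a row does not reach is not made up. A row lasts 1/12 s, in which the tool goes at most 41.7 mm and 7.16 degrees, less where a joint would pass 70% of its speed; a pose out of reach is approached as far as the arm can. A call with a gripper value outside its range is refused whole. OPENING is the gripper's target within -1 to 1 (fully open at 1, half-way at 0, shut at -1), set as the call begins (- or left out, the last holds). The fingers move at their own pace and stop on an object; FORCE is the grip in N (left out, the last holds). Time passes only in rows, so rows that do not move let the fingers close. It gives the time, the measured TCP pose, the force and the opening at its end, in the units of the state.
- readout.read_state(): the state, without advancing time (a new reading comes with each control period).
- viewer.grab_frame(name): name is "scene" or "top"; returns the picture (400x640x3 uint8, red, green, blue); there is no depth.
- viewer.calibration(name): a dict with "fx", "fy", "cx", "cy" (pixels), "D" ([k1, k2, p1, p2, k3] as OpenCV has them; the pictures are not rectified), "eye" and "attitude" of the camera in the world. Camera axes: x right, y down, z forward; pixel columns grow to the right and rows downward; lengths in mm; the calibration is good to about 2 mm. A picture is of the moment at which its call begins. calibration takes no time and is no camera call.
- workorder.sign_off(): hands the job in, once; it reports no verdict.
The state is a dict: "time_s": time; "q": joint angles; "qvel": joint speeds; "joint_torque": joint torques, N m; "position": TCP position; "tool_rot": TCP orientation; "contact_force": force on the tool from outside, world axes, zero at the start; "ft_torque": the same for the moment, N m; "gripper_width": opening from 0.0 (shut) to 1.0 (fully open).
Only numpy, scipy, OpenCV 4.12 (cv2) and the standard library are available. Lean on these libraries where they do the work, as an engineer would, in place of code of your own. Each camera call takes 0.05 s, during which the arm holds its last target.

TASK

Get the bottle rack ready for the store: move any rolling pin left in its cradles into the aluminium tray, and lay every flavouring bottle on its side in a cradle of its own, base down against the end lip and cap at the high end. When all of them lie there, push the raised hold-down bar over and down until its catch holds it, and leave the dessert glasses and the bowl where they are.

Things in the scene. Friction and masses are not known exactly. Their poses are not given: they have to be found in the camera images.
- rack: Fixed stainless bottle rack, base plate 220 x 300 x 8 mm, 3 sloping cradles side by side. Origin on the table, z up, x the uphill way (away from the robot at yaw 0). In the bed frame (see bed): side rails at y = +-135 mm, top z = -27; latch post at x = 25, y = 147 to 176, up to z = 48; end lip with inner face at x = -62 and top at z = 5 mm.
- bed: Sloping bed of the rack. Origin: middle cradle, on the axis of a bottle lying there, 90 mm above the table. x runs along the cradles and climbs 20 deg (0.349 rad) from the end lip, z is square to the bed; cradles are 80 mm apart along y. Each is two 10 mm wide white V-blocks (90 deg V) at x = -45 and +16 mm; between them it is open below for fingers.
- cradle0 (a point): Cradle 0 (bed y = -80 mm): the point where the middle of a properly laid bottle (62 mm from its base, on its axis) comes to lie when its base touches the end lip. Axes are those of the bed.
- cradle1 (a point): Cradle 1 (bed y = 0 mm): the point where the middle of a properly laid bottle (62 mm from its base, on its axis) comes to lie when its base touches the end lip. Axes are those of the bed.
- cradle2 (a point): Cradle 2 (bed y = 80 mm): the point where the middle of a properly laid bottle (62 mm from its base, on its axis) comes to lie when its base touches the end lip. Axes are those of the bed.
- hold_bar (a joint): Sprung hold-down bar of the rack, a steel U-frame hinged at the low end of the bed: 0 rad = raised (springs back there), about 1.40 = down across the bottles and held by the catch; stop at 1.425. A spring-loaded ball catch must be passed at about 1.30; below that it springs up again. Takes about 10 N at the plate.
- bar_plate (a point): Centre of the outer face of the black push plate (34 mm along the arms x 70 mm across) at the middle of the hold-down bar. z is square to the plate, outwards (towards the low end when raised, up when down); x points from the hinge along the arms. It lies 110 mm from the hinge along x and 7 mm along z; push against -z.
- bar_hinge (a point): Middle of the hinge axis of the hold-down bar (axis along the bed's y), at bed x = -100, z = +31 mm. The bar swings from the low end over the bed.
- bottle0: Amber glass flavouring bottle with paper label and black cap, 42 mm diameter up to 85 mm, then a cap 26 mm wide up to 110 mm; 0.2 kg, heavy base. Origin: centre of its base; z runs along its axis to the cap. Starts standing on the table. May be absent.
- bottle1: Amber glass flavouring bottle with paper label and black cap, 42 mm diameter up to 85 mm, then a cap 26 mm wide up to 110 mm; 0.2 kg, heavy base. Origin: centre of its base; z runs along its axis to the cap. Starts standing on the table. May be absent.
- bottle2: Amber glass flavouring bottle with paper label and black cap, 42 mm diameter up to 85 mm, then a cap 26 mm wide up to 110 mm; 0.2 kg, heavy base. Origin: centre of its base; z runs along its axis to the cap. Starts standing on the table. May be absent.
- bottle0_mid (a point): Point on the axis of bottle0, 62 mm from its base.
- bottle1_mid (a point): Point on the axis of bottle1, 62 mm from its base.
- bottle2_mid (a point): Point on the axis of bottle2, 62 mm from its base.
- pin0: Small plain wooden rolling pin, 26 mm diameter, 130 mm long, 60 g. Origin at its centre, x along its axis. May be absent; else it starts lying in cradle 0, its end near the lip, its axis 11 mm lower than a bottle's would be.
- pin1: Small plain wooden rolling pin, 26 mm diameter, 130 mm long, 60 g. Origin at its centre, x along its axis. May be absent; else it starts lying in cradle 1, its end near the lip, its axis 11 mm lower than a bottle's would be.
- pin2: Small plain wooden rolling pin, 26 mm diameter, 130 mm long, 60 g. Origin at its centre, x along its axis. May be absent; else it starts lying in cradle 2, its end near the lip, its axis 11 mm lower than a bottle's would be.
- tray: Fixed open aluminium tray, 175 (x) x 240 (y) x 35 mm high, walls and floor 4 mm. Origin: centre of its underside.
- dessert0: Bystander: filled dessert glass, 60 mm diameter, 72 mm high. Origin at the centre of its base.
- dessert1: Bystander: filled dessert glass, 60 mm diameter, 72 mm high. Origin at the centre of its base.
- bowl: Bystander: steel bowl, 130 mm rim diameter, 60 mm high. Origin at the centre of its base.
Not all that is in view belongs to the job. What is shaped like the pin0 but pink is not meant.

How it is judged:
By the outcome, as a careful person would: the job done as asked, in the order asked, and still so for the second after the job is handed in, with the robot touching nothing.
Of bottle0, bottle1, bottle2 only 2 to 3 are there at a start; the rules pass over those that are not, and their reading is None.
Of pin0, pin1, pin2 only 2 to 3 are there at a start; the rules pass over those that are not, and their reading is None.
At some moment in a run one of bottle0, bottle1, bottle2 may be knocked a few centimetres aside while the robot is not near it.
It also fails if it takes over 210 s, if anything falls off the work surface, if the arm or the gripper's body presses on something with over 40 N, if the wrist force passes 120 N, or if a joint passes its speed limit or range.

## Working session

There is one attempt and no reset: what is moved stays moved. The work goes in short steps, Python scripts to look and compute and a shell command to move; the robot and the scene stay as the last step left them, time stands still between calls to the robot, and variables do not carry over. Pictures are saved under pics/ and viewed, and the job is handed in when it is done.

I'll start with the state, the calibration and both camera views.

```bash
ls; mkdir -p pics
python3 - <<'E'
from plant import readout, viewer
import cv2, json
s=readout.read_state(); print({k:(v if not hasattr(v,'tolist') else v.tolist()) for k,v in s.items()})
for n in("scene","top"):
    print(n,viewer.calibration(n))
    im=viewer.grab_frame(n); cv2.imwrite(f"pics/{n}_0.png",im[:,:,::-1])
E
```

```text
pics
{'time_s': 0.0, 'q': [1.0701449769149025, 0.38425960664206044, 0.016404729706909663, 1.3711481683817326, -0.0062644541796527025, 1.388206513945825, -0.046515573823881974], 'qvel': [-0.0007779766094816114, -0.001532897830605432, -0.00017178773423799269, 0.0007429440413137808, 0.002168830591970399, 0.0013101222875132618, 0.0009190538218519301], 'joint_torque': [-0.0006245248005143367, -62.758991718292236, 0.844147615134716, -37.18239068984985, 0.016775488620623946, 0.014193250390235335, -4.556541597366959e-06], 'position': [264.73201842092067, -565.6104326064236, 230.2684708977078], 'tool_rot': [0.8437790705184474, -0.5366897694100142, -0.0008532475014927698, -0.000493491997887549], 'contact_force': [0.5572897413555646, 0.5200311105278798, 0.14264032929637344], 'ft_torque': [0.005906130603180938, 0.014650229787576038, -0.012160373985871595], 'gripper_width': 1.003660867921531}
scene {'fx': 391.4961481249612, 'fy': 391.4961481249612, 'cx': 318.0506208886016, 'cy': 209.57056692936484, 'D': array([0.02097087, 0.        , 0.        , 0.        , 0.        ]), 'eye': array([1098.12851974,  252.91908791, 1046.2608616 ]), 'attitude': array([ 0.47105257,  0.83031019, -0.25420476, -0.15515929])}
top {'fx': 433.51880198697876, 'fy': 433.51880198697876, 'cx': 322.3157872875807, 'cy': 199.9562515012855, 'D': array([-0.10560269,  0.        ,  0.        ,  0.        ,  0.        ]), 'eye': array([ 455.81734057,  -48.01320776, 1447.10230447]), 'attitude': array([ 0.71289282, -0.70056634,  0.02479712, -0.01938372])}
```

View pics/scene_0.png

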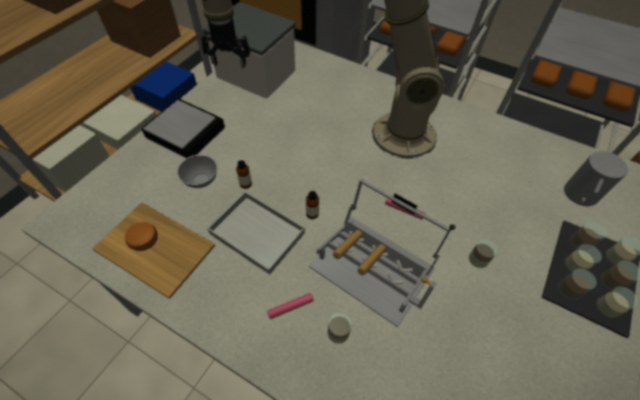

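View pics/top_0.png

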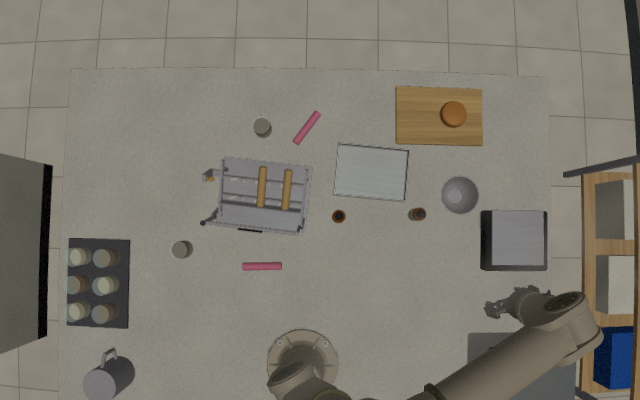

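The scene view shows two amber bottles standing at about (243,175) and (312,206). Two wooden pins lie in the rack at (348,243) and (371,259). The pink lookalikes are at scene (290,306) and beside the bar at (402,207). The desserts are at (340,327) and (483,253), and the bowl is at (197,171). The top view agrees: bottles at (338,216) and (418,214), pins at (262,187) and (287,190), pink rolls at (307,127) and (262,266). I'll write helpers and take close crops.

```bash
cat > h.py <<'E'
import numpy as np, cv2
from scipy.spatial.transform import Rotation as R
from plant import readout, viewer
C={n:viewer.calibration(n) for n in("scene","top")}
def K(c): return np.array([[c['fx'],0,c['cx']],[0,c['fy'],c['cy']],[0,0,1.]])
def ray(n,px):
    c=C[n]; p=cv2.undistortPoints(np.array([[px]],float),K(c),np.array(c['D'],float))[0,0]
    d=R.from_quat(c['attitude']).apply([p[0],p[1],1.]); return np.array(c['eye']),d/np.linalg.norm(d)
def onz(n,px,z):
    o,d=ray(n,px); return o+d*(z-o[2])/d[2]
def tri(ps,pt):
    o1,d1=ray("scene",ps);o2,d2=ray("top",pt)
    A=np.stack([d1,-d2],1); s=np.linalg.lstsq(A,o2-o1,rcond=None)[0]
    a,b=o1+s[0]*d1,o2+s[1]*d2; return (a+b)/2,np.linalg.norm(a-b)
def proj(n,P):
    c=C[n]; r=R.from_quat(c['attitude']).inv(); P=np.atleast_2d(np.array(P,float))
    return cv2.projectPoints(P,r.as_rotvec(),r.apply(-np.array(c['eye'])),K(c),np.array(c['D'],float))[0][:,0]
def grab(n,name=None):
    im=viewer.grab_frame(n)[:,:,::-1].copy()
    if name: cv2.imwrite(f"pics/{name}.png",im)
    return im
def crop(im,x0,y0,w,h,s,name): cv2.imwrite(f"pics/{name}.png",cv2.resize(im[y0:y0+h,x0:x0+w],None,fx=s,fy=s,interpolation=cv2.INTER_CUBIC))
def st():
    s=readout.read_state(); r=R.from_quat(s['tool_rot']); x=r.apply([1,0,0])
    print("t",round(s['time_s'],2),"tcp",np.round(s['position'],1),"yaw(toolx)",round(float(np.arctan2(x[1],x[0])),3),"z",np.round(r.apply([0,0,1]),3),"F",np.round(s['contact_force'],1),"w",round(s['gripper_width'],3)); return s
E
python3 - <<'E'
from h import *
a=cv2.imread("pics/scene_0.png");b=cv2.imread("pics/top_0.png")
crop(a,300,170,170,160,4.5,"c_s0");crop(b,190,150,140,100,5.5,"c_t0")
crop(a,180,140,150,140,4,"c_s1");crop(b,320,130,160,110,5,"c_t1")
E
```

```text
(no output)
```

View pics/c_s0.png

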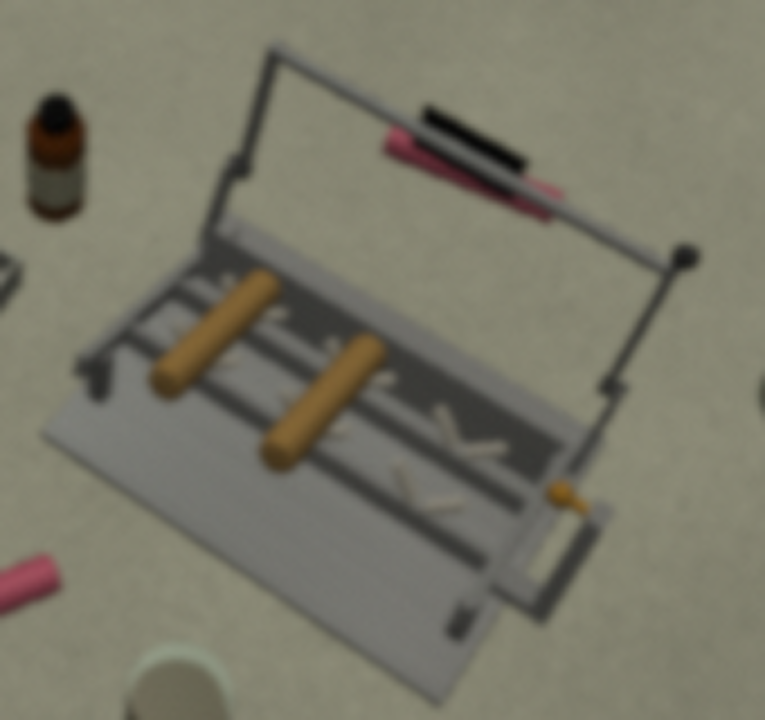

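View pics/c_t0.png

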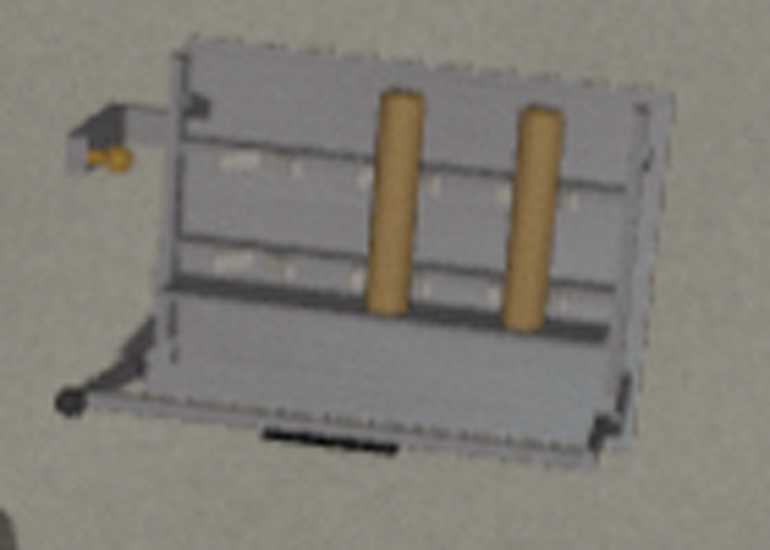

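View pics/c_s1.png

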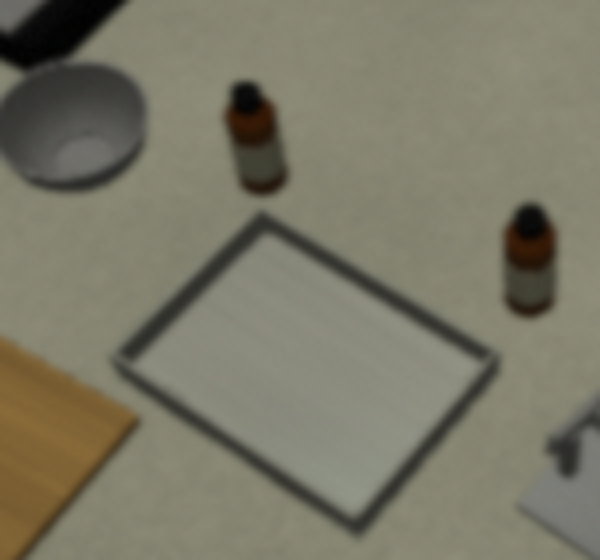

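View pics/c_t1.png

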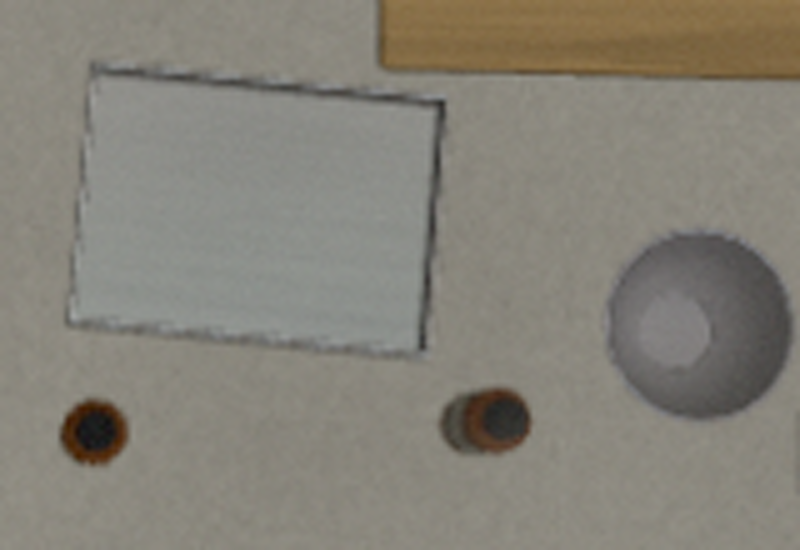

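The crops confirm two wooden pins, one in the middle cradle and one in the right cradle. The left cradle, beside the orange ball catch and post, is empty. Both bottles stand upright, and the pink rolls are off the rack. Next I'll measure by masks and triangulation.

```bash
cat >> h.py <<'E'
def blobs(im,mask,roi,amin=15):
    x0,y0,x1,y1=roi; m=np.zeros(mask.shape,np.uint8); m[y0:y1,x0:x1]=mask[y0:y1,x0:x1]
    n,l,s,c=cv2.connectedComponentsWithStats(m,connectivity=8)
    out=[]
    for i in range(1,n):
        if s[i,4]>=amin:
            cs=cv2.findContours((l==i).astype(np.uint8),cv2.RETR_EXTERNAL,cv2.CHAIN_APPROX_NONE)[0][0]
            out.append((c[i],s[i,4],cv2.minAreaRect(cs)))
    return out
def wood(im): h=cv2.cvtColor(im,cv2.COLOR_BGR2HSV); return ((h[...,0]>11)&(h[...,0]<24)&(h[...,1]>105)&(h[...,2]>60)).astype(np.uint8)
def dark(im): return (im.max(2)<48).astype(np.uint8)
def amber(im):
    h=cv2.cvtColor(im,cv2.COLOR_BGR2HSV); return ((h[...,0]<14)&(h[...,1]>110)&(h[...,2]>30)).astype(np.uint8)
E
python3 - <<'E'
from h import *
a=cv2.imread("pics/scene_0.png");b=cv2.imread("pics/top_0.png")
def ends(r):
    p=cv2.boxPoints(r[2]); e=[(np.linalg.norm(p[i]-p[(i+1)%4]),i) for i in range(2)]
    i=min(e)[1]; m=[(p[i]+p[(i+1)%4])/2,(p[(i+2)%4]+p[(i+3)%4])/2]; return m
S=[x for x in blobs(a,wood(a),(300,200,420,300)) if x[1]>60];T=[x for x in blobs(b,wood(b),(220,150,320,240)) if x[1]>60]
for n,L in(("s",S),("t",T)):
    for x in L: print(n,x[0],x[1],np.round(ends(x),1).tolist())
S.sort(key=lambda x:-x[0][0]); T.sort(key=lambda x:x[0][0])
for s,t in zip(S,T):
    print("pin c",*map(lambda v:np.round(v,1),tri(s[0],t[0])))
    es=sorted(ends(s),key=lambda e:e[1]);et=sorted(ends(t),key=lambda e:e[1])
    for i in(0,1):
        print("  end", [np.round(tri(es[1-i],et[i])[k],1) for k in(0,1)])
for n,im,rois in(("scene",a,[(225,150,260,195),(300,185,325,225)]),("top",b,[(325,203,352,230),(405,200,432,228)])):
    for r in rois:
        print(n,[(np.round(x[0],1),x[1]) for x in blobs(im,dark(im),r,8)],[(np.round(x[0],1),x[1]) for x in blobs(im,amber(im),r,8)])
E
```

```text
s [347.3898917  243.46209386] 277 [[359.79998779296875, 230.8000030517578], [334.79998779296875, 255.8000030517578]]
s [371.41216216 258.75337838] 296 [[383.3999938964844, 245.39999389648438], [359.29998779296875, 272.3999938964844]]
t [261.21917808 185.98630137] 292 [[262.70001220703125, 166.8000030517578], [259.6000061035156, 206.0]]
t [286.23616236 188.81549815] 271 [[288.1000061035156, 169.8000030517578], [284.5, 209.0]]
pin c [581.6 137.8  81.9] 3.1
  end [array([641.6, 131.2,  95.8]), np.float64(0.4)]
  end [array([518.1, 145.1,  67.2]), np.float64(6.8)]
pin c [573.9  58.3  82.9] 3.3
  end [array([633. ,  51.3,  97.8]), np.float64(0.0)]
  end [array([510.1,  64.9,  68.6]), np.float64(6.4)]
scene [(array([241.3, 165.2]), np.int32(56)), (array([243.2, 173.6]), np.int32(38)), (array([246. , 185.9]), np.int32(16))] [(array([242.5, 170.3]), np.int32(64))]
scene [(array([312.2, 196.1]), np.int32(64)), (array([312.2, 204.8]), np.int32(32)), (array([311.4, 216.3]), np.int32(13))] [(array([311.9, 201.2]), np.int32(71))]
top [(array([338.6, 215.6]), np.int32(50))] [(array([337. , 215.4]), np.int32(34)), (array([343. , 217.6]), np.int32(11))]
top [(array([419.5, 212.3]), np.int32(26))] [(array([417. , 213.4]), np.int32(53))]
```

Run:
```python
from h import *
P=lambda n,x,y,z:np.round(onz(n,(x,y),z),1)
tl=P("top",190+185/5.5,150+40/5.5,8);tr=P("top",190+668/5.5,150+92/5.5,8)
sl=P("scene",300+42/4.5,170+433/4.5,8);sr=P("scene",300+438/4.5,170+705/4.5,8)
print(tl,tr,np.linalg.norm(tl-tr),np.arctan2(-(tl-tr)[0],(tl-tr)[1]))
print(sr,sl,np.linalg.norm(sl-sr),np.arctan2(-(sr-sl)[0],(sr-sl)[1]))
# catch ball, plate
print("ball",tri((300+560/4.5,170+492/4.5),(190+118/5.5,150+160/5.5)))
print("plate",tri((300+474/4.5,170+140/4.5),(190+330/5.5,150+442/5.5)))
# bed model from fit: yaw -.1, cradle1 bottle mid from pin1
# tray corners (rim z=35) from top crop
for c in [(95,68),(443,102),(420,352),(70,325)]: print("tray",P("top",320+c[0]/5,130+c[1]/5,35))
for c in [(262,217),(495,362),(357,530),(117,360)]: print("tray s",P("scene",180+c[0]/4,140+c[1]/4,35))
for s,t in [((241.3,165.2),(419.5,212.3)),((312.2,196.1),(338.6,215.6))]: print("capc",tri(s,t))
```

```text
[683.9 276.    8. ] [656.6 -20.    8. ] 297.25626990864293 -0.0919695444180396
[688.5 279.5   8. ] [657.6 -14.7   8. ] 295.81827191706736 -0.10464691537807302
ball (array([594.99309585, 283.99657632, 138.04881283]), np.float64(4.267024611853866))
plate (array([441.74280286, 152.30576447, 198.58663365]), np.float64(5.313751615290529))
tray [ 731.4 -109.9   35. ]
tray [ 713.7 -340.9   35. ]
tray [ 547.6 -326.1   35. ]
tray [561.2 -96.   35. ]
tray s [ 556.4 -315.9   35. ]
tray s [575.7 -84.2  35. ]
tray s [743.9 -94.4  35. ]
tray s [ 721.2 -328.2   35. ]
capc (array([ 505.97103433, -360.99162628,  100.02457752]), np.float64(3.414052656297876))
capc (array([ 491.6374033 , -107.53796292,   96.7308621 ]), np.float64(3.7159203639748437))
```

Measured: the rack yaw is about -0.10 rad. The bed origin is near (575,138.5,91), and the catch ball and plate agree with that. Pin 1's centre is about (582,138,82) and pin 0's about (574,58,83). The tray centre is about (641,-215). The bottles are at about (506,-361) and (492,-107).

What could be mistaken for a target:
- **Pins:** the pink rolls at top (307,127) and (262,266) are rejected by colour. The wooden ones at (261,186) and (286,189) are chosen, as the crops confirm.
- **Bottles:** the amber ones at (338,216) and (419,213), as against the desserts at (262,127) and (181,250).

Moving to pin 1.

```bash
python3 -m creep '[[[14,33,3,-0.03],[15,35,3,-0.03],[15,35,3,-0.03],[15,35,3,-0.03],[15,35,3,-0.03],[15,35,3,-0.03],[15,35,3,-0.03],[15,35,3,-0.03],[15,35,3,-0.03],[15,35,3,-0.03],[15,35,3,-0.03],[15,35,3,-0.03]]]' 0.2 40
```

```text
time_s: 1.1
position: [436.6, -134.1, 259.7]
tool_rot: [0.722, -0.692, -0.007, 0.001]
contact_force: [1.9, 0.1, 0.3]
gripper_width: 0.597
```

```bash
python3 -m creep '[[[15,30,0,-0.03],[15,30,0,-0.03],[15,30,0,-0.03],[15,30,0,-0.03],[15,30,0,-0.02],[15,30,0,0],[15,30,0,0],[15,30,0,0],[10,20,0,0],[3,5,0,0],[0,0,0,0]]]' && python3 -c "
from h import *
st();grab('scene','s1');grab('top','t1')"
```

```text
time_s: 2.02
position: [571.7, 155.2, 256.6]
tool_rot: [-0.672, 0.74, 0.01, -0.001]
contact_force: [-0.5, 0.2, -0.4]
gripper_width: 0.6
t 2.02 tcp [571.7 155.2 256.6] yaw(toolx) -1.667 z [-0.015  0.013 -1.   ] F [-0.5  0.2 -0.4] w 0.6
```

View pics/s1.png

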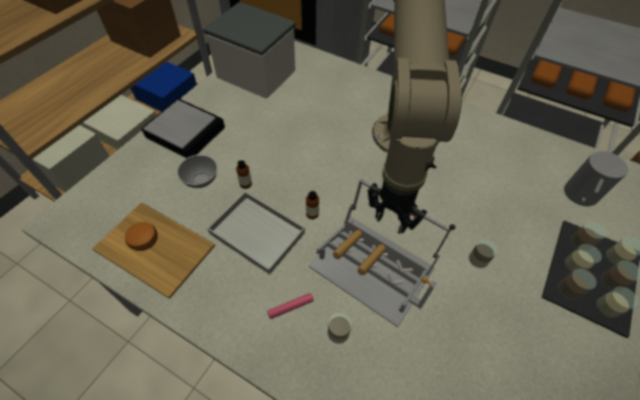

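```bash
python3 -m creep '[[[-2,-14,0,0],[0,-2,-20,0],[0,0,-30,0],[0,0,-30,0],[0,0,-25,0],[0,0,-15,0],[0,0,0,0],[0,0,0,0]]]' && python3 -c "
from h import *
st();a=grab('scene');b=grab('top');crop(a,320,190,120,100,6,'c2');crop(b,210,140,130,100,6,'c2t')"
```

```text
time_s: 2.78
position: [568.4, 118.0, 136.1]
tool_rot: [-0.664, 0.748, 0.004, -0.002]
contact_force: [-0.0, -0.3, 0.8]
gripper_width: 0.598
t 2.78 tcp [568.4 118.  136.1] yaw(toolx) -1.69 z [-0.008  0.004 -1.   ] F [-0.  -0.3  0.8] w 0.598
```

View pics/c2.png

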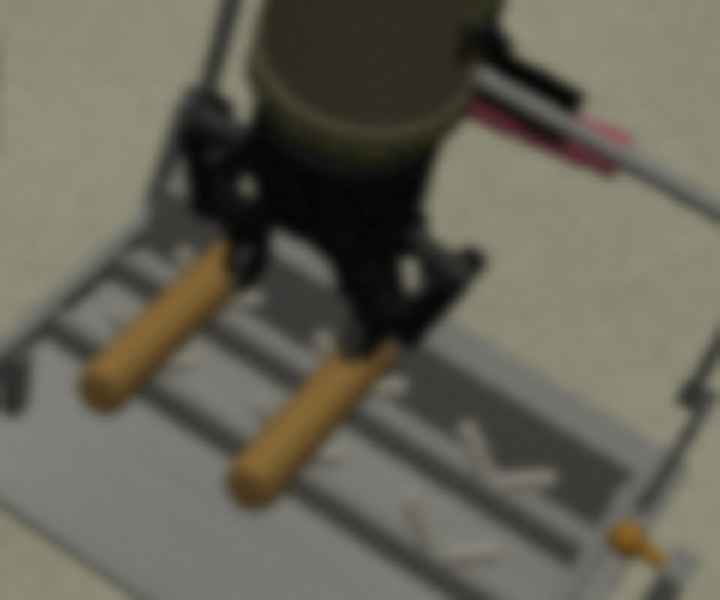

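View pics/c2t.png

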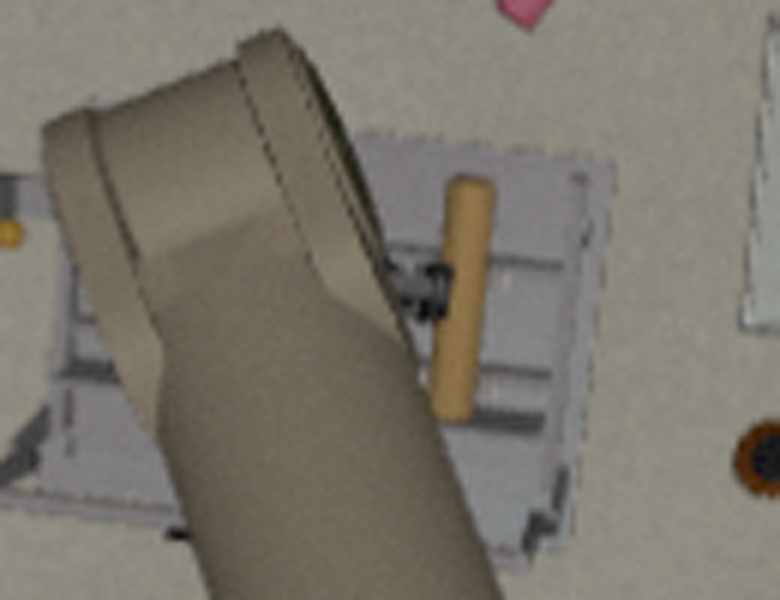

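The commands overshoot because of residual motion, so I'll use smaller rows and settle. I'll correct y by +21 while still above the pins.

```bash
python3 -m creep '[[[0,10,0,0.01],[0,8,0,0.01],[0,3,0,0],[0,0,0,0],[0,0,0,0],[0,0,0,0]]]'; python3 -m creep '[[[0,0,0,0]]]'
```

```text
time_s: 3.38
position: [571.8, 144.1, 143.2]
tool_rot: [-0.673, 0.74, 0.002, 0.003]
contact_force: [-1.0, 0.4, -0.2]
gripper_width: 0.601
time_s: 3.47
position: [571.9, 144.2, 143.4]
tool_rot: [-0.673, 0.74, 0.001, 0.003]
contact_force: [-0.5, 0.8, 0.3]
gripper_width: 0.597
```

```bash
python3 -m creep '[[[-2,-4,-10,0],[0,0,-20,0],[0,0,-15,0],[0,0,-8,0],[0,0,0,0],[0,0,0,0],[0,0,0,0]]]'; python3 -c "
from h import *
st();a=grab('scene');crop(a,320,190,120,100,6,'c3')"
```

```text
time_s: 4.05
position: [569.0, 137.1, 86.2]
tool_rot: [-0.672, 0.741, 0.001, 0.003]
contact_force: [0.2, 0.9, -0.2]
gripper_width: 0.605
t 4.05 tcp [569.  137.1  86.2] yaw(toolx) -1.668 z [ 0.002  0.006 -1.   ] F [ 0.2  0.9 -0.2] w 0.605
```

View pics/c3.png

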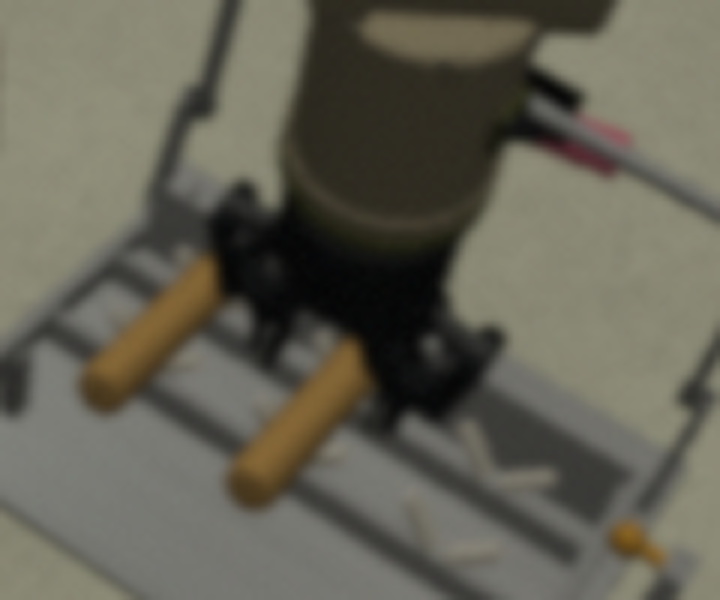

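The fingers straddle pin 1, so I'll descend 24 mm and close.

```bash
python3 -m creep '[[[0,2,-12,0],[0,0,-10,0],[0,0,-3,0],[0,0,0,0],[0,0,0,0]]]'; python3 -m creep '[[[0,0,0,0],[0,0,0,0],[0,0,0,0],[0,0,0,0],[0,0,0,0]]]' -1 40; python3 -m creep '[[[0,0,0,0],[0,0,0,0]]]'
```

```text
time_s: 4.52
position: [570.4, 139.8, 60.6]
tool_rot: [-0.672, 0.74, 0.0, 0.004]
contact_force: [-0.3, 0.9, 0.6]
gripper_width: 0.601
time_s: 4.93
position: [570.5, 138.4, 61.3]
tool_rot: [-0.672, 0.741, -0.0, 0.004]
contact_force: [-0.3, -0.5, 0.3]
gripper_width: 0.294
time_s: 5.1
position: [570.7, 138.8, 61.6]
tool_rot: [-0.672, 0.741, -0.0, 0.004]
contact_force: [-0.6, -0.3, 0.1]
gripper_width: 0.295
```

Pin gripped: 0.295 of 85 mm is 25 mm. Lifting it and carrying it to the tray.

```bash
python3 -m creep '[[[0,0,20,0],[0,0,30,0],[0,0,30,0],[0,0,25,0],[2,-15,15,0],[6,-30,0,0],[6,-35,0,0],[6,-35,0,0],[6,-35,0,0],[6,-35,0,0],[6,-35,0,0],[6,-35,0,0],[6,-25,0,0],[4,-15,0,0],[0,-5,0,0],[0,0,0,0],[0,0,0,0],[0,0,0,0],[0,0,0,0]]]'; python3 -c "
from h import *
st();grab('scene','s4')"
```

```text
time_s: 6.68
position: [621.7, -163.8, 188.4]
tool_rot: [-0.678, 0.735, 0.001, 0.008]
contact_force: [0.6, -0.3, -1.3]
gripper_width: 0.291
t 6.68 tcp [ 621.7 -163.8  188.4] yaw(toolx) -1.65 z [ 0.01   0.012 -1.   ] F [ 0.6 -0.3 -1.3] w 0.291
```

View pics/s4.png

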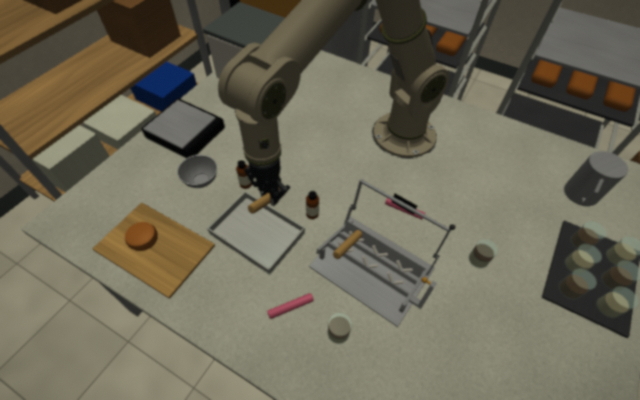

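```bash
python3 -m creep '[[[5,-2,-25,0],[4,0,-35,0],[0,0,-35,0],[0,0,-30,0],[0,0,-15,0],[0,0,-8,0],[0,0,0,0],[0,0,0,0],[0,0,0,0]]]'; python3 -c "
from h import *
st();a=grab('scene');crop(a,200,150,130,120,5,'c5')"
```

```text
time_s: 7.48
position: [634.4, -152.1, 41.5]
tool_rot: [-0.685, 0.729, -0.002, 0.013]
contact_force: [0.0, 0.2, -0.4]
gripper_width: 0.287
t 7.48 tcp [ 634.4 -152.1   41.5] yaw(toolx) -1.633 z [ 0.021  0.014 -1.   ] F [ 0.   0.2 -0.4] w 0.287
```

View pics/c5.png

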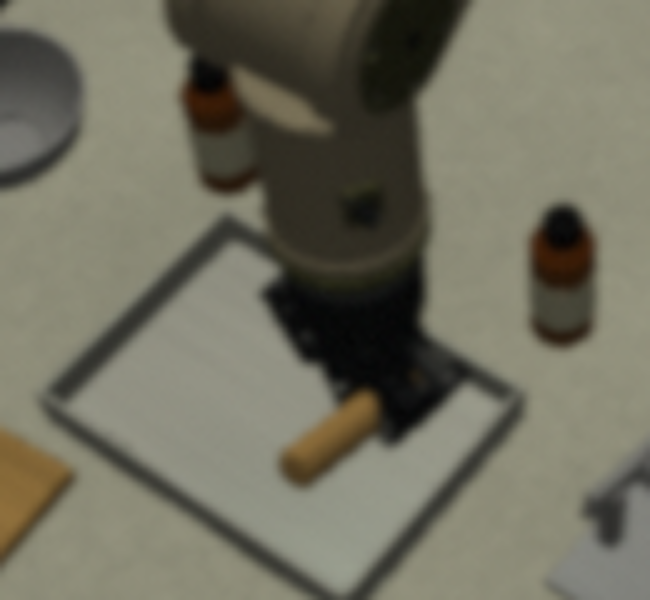

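The pin hangs over the tray floor. I'll lower another 15 mm and release.

```bash
python3 -m creep '[[[-1,-6,-8,-0.02],[0,-3,-6,0],[0,0,-3,0],[0,0,0,0],[0,0,0,0]]]'; python3 -m creep '[[[0,0,0,0],[0,0,0,0],[0,0,0,0],[0,0,0,0]]]' 0.1; python3 -m creep '[[[0,0,15,0],[0,0,30,0],[0,0,35,0],[0,0,35,0],[0,0,25,0],[0,10,15,-0.02],[-2,25,0,0],[-4,30,0,0],[-5,35,0,0],[-5,35,0,0],[-5,30,0,0],[-5,20,0,0],[-5,10,0,0],[0,5,0,0],[0,0,0,0],[0,0,0,0]]]'; python3 -c "
from h import *
st();grab('scene','s6');grab('top','t6')"
```

```text
time_s: 7.95
position: [636.5, -163.8, 28.1]
tool_rot: [-0.676, 0.737, -0.006, 0.015]
contact_force: [0.9, 0.0, -0.4]
gripper_width: 0.296
time_s: 8.28
position: [637.0, -163.9, 28.7]
tool_rot: [-0.676, 0.737, -0.007, 0.015]
contact_force: [0.1, -0.4, -0.8]
gripper_width: 0.549
time_s: 9.62
position: [601.3, 42.6, 194.7]
tool_rot: [-0.667, 0.745, -0.009, 0.017]
contact_force: [0.4, -0.1, -0.5]
gripper_width: 0.555
t 9.62 tcp [601.3  42.6 194.7] yaw(toolx) -1.681 z [ 0.037  0.009 -0.999] F [ 0.4 -0.1 -0.5] w 0.555
```

View pics/s6.png

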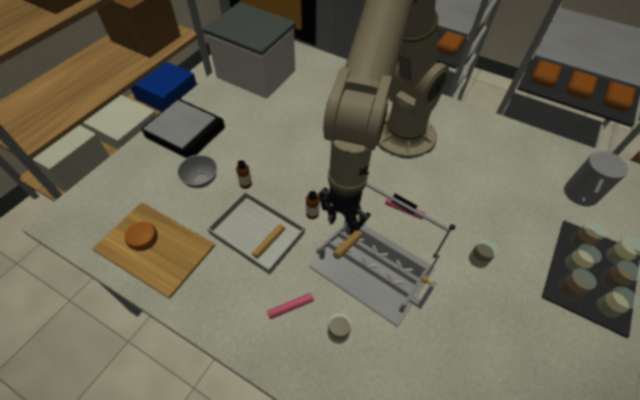

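Pin 1 lies in the tray at (268,240). Now pin 0, with a grasp target of about (562,59).

```bash
python3 -m creep '[[[-12,5,0,0],[-12,6,-10,0],[-10,4,-20,0],[-4,2,-25,0],[-1,0,-20,0],[0,0,-8,0],[0,0,0,0],[0,0,0,0],[0,0,0,0]]]' 0.2; python3 -c "
from h import *
st()"
```

```text
time_s: 10.47
position: [565.6, 43.5, 109.6]
tool_rot: [-0.658, 0.753, -0.012, 0.017]
contact_force: [-0.9, -0.3, -0.5]
gripper_width: 0.601
t 10.47 tcp [565.6  43.5 109.6] yaw(toolx) -1.706 z [ 0.04   0.004 -0.999] F [-0.9 -0.3 -0.5] w 0.601
```

```bash
python3 -m creep '[[[-1,8,0,0.02],[-1,6,0,0.01],[0,2,-5,0],[0,0,-10,0],[0,0,-8,0],[0,0,0,0],[0,0,0,0],[0,0,0,0]]]'; python3 -c "
from h import *
st();a=grab('scene');crop(a,320,190,120,100,6,'c7')"
```

```text
time_s: 11.13
position: [566.1, 62.0, 87.8]
tool_rot: [-0.67, 0.742, -0.013, 0.019]
contact_force: [-0.3, 0.1, -0.3]
gripper_width: 0.6
t 11.13 tcp [566.1  62.   87.8] yaw(toolx) -1.672 z [ 0.046  0.007 -0.999] F [-0.3  0.1 -0.3] w 0.6
```

View pics/c7.png

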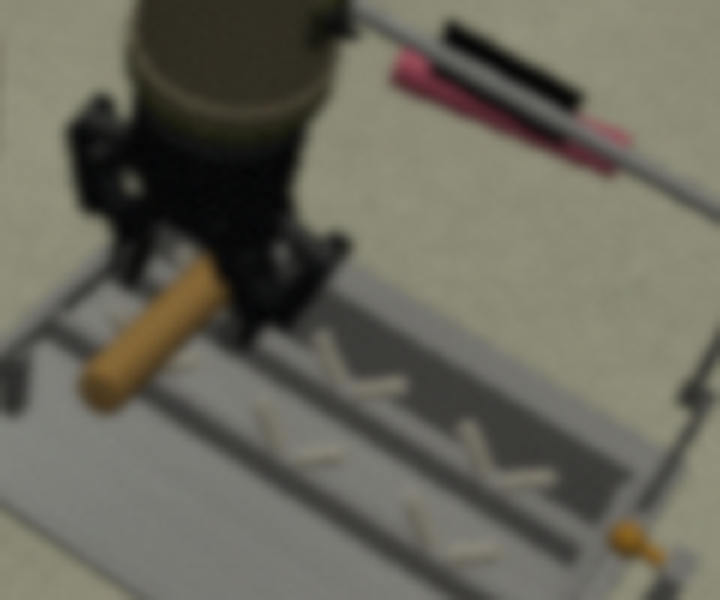

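Straddled. Descending and closing.

```bash
python3 -m creep '[[[-2,-1,-12,0],[-1,0,-10,0],[0,0,-4,0],[0,0,0,0],[0,0,0,0]]]'; python3 -m creep '[[[0,0,0,0],[0,0,0,0],[0,0,0,0],[0,0,0,0],[0,0,0,0]]]' -1 40; python3 -m creep '[[[0,0,20,0],[0,0,30,0],[0,0,30,0],[0,0,20,0],[4,-12,10,0],[8,-25,0,0],[8,-30,0,0],[8,-35,0,0],[8,-35,0,0],[8,-35,0,0],[8,-35,0,0],[8,-30,0,0],[6,-25,0,0],[4,-12,0,0],[0,-5,0,0],[0,0,0,0],[0,0,0,0],[0,0,0,0]]]'; python3 -c "
from h import *
st();grab('scene','s8')"
```

```text
time_s: 11.6
position: [563.9, 60.4, 61.7]
tool_rot: [-0.67, 0.742, -0.014, 0.02]
contact_force: [-0.8, 0.1, -0.9]
gripper_width: 0.602
time_s: 12.02
position: [564.5, 58.6, 63.2]
tool_rot: [-0.669, 0.743, -0.015, 0.019]
contact_force: [0.5, 0.4, -0.5]
gripper_width: 0.287
time_s: 13.52
position: [636.0, -220.9, 181.4]
tool_rot: [-0.676, 0.736, -0.015, 0.026]
contact_force: [-0.2, 0.7, -1.4]
gripper_width: 0.292
t 13.52 tcp [ 636.  -220.9  181.4] yaw(toolx) -1.656 z [ 0.058  0.013 -0.998] F [-0.2  0.7 -1.4] w 0.292
```

View pics/s8.png

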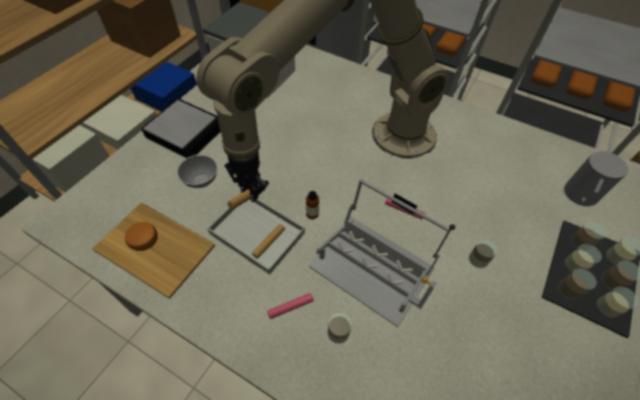

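Held. The empty rack is visible. I'll lower pin 0 into the left half of the tray.

```bash
python3 -m creep '[[[-3,-10,-20,0],[-2,-10,-30,0],[0,-5,-35,0],[0,-3,-25,0],[0,0,-15,0],[0,0,-8,0],[0,0,0,0],[0,0,0,0],[0,0,0,0]]]'; python3 -c "
from h import *
st()"
```

```text
time_s: 14.32
position: [635.1, -233.4, 50.7]
tool_rot: [-0.683, 0.729, -0.017, 0.031]
contact_force: [0.3, -0.5, -0.7]
gripper_width: 0.287
t 14.32 tcp [ 635.1 -233.4   50.7] yaw(toolx) -1.635 z [ 0.069  0.017 -0.997] F [ 0.3 -0.5 -0.7] w 0.287
```

```bash
python3 -m creep '[[[0,-2,-10,0],[0,0,-9,0],[0,0,-4,0],[0,0,0,0],[0,0,0,0]]]'; python3 -m creep '[[[0,0,0,0],[0,0,0,0],[0,0,0,0],[0,0,0,0]]]' 0.2; python3 -m creep '[[[0,0,15,0],[0,0,25,0],[0,0,30,0],[0,0,30,0],[0,0,25,0],[-10,0,20,0],[-20,0,5,0],[-20,5,0,0],[-10,5,0,0],[0,0,0,0],[0,0,0,0],[0,0,0,0]]]'; python3 -c "
from h import *
st();grab('scene','s9');grab('top','t9')"
```

```text
time_s: 14.73
position: [638.3, -235.5, 30.4]
tool_rot: [-0.684, 0.729, -0.021, 0.033]
contact_force: [-0.8, 0.2, 0.0]
gripper_width: 0.29
time_s: 15.07
position: [638.8, -235.9, 31.3]
tool_rot: [-0.684, 0.729, -0.021, 0.033]
contact_force: [0.4, -0.9, 0.3]
gripper_width: 0.598
time_s: 16.07
position: [576.5, -225.1, 191.3]
tool_rot: [-0.684, 0.729, -0.024, 0.034]
contact_force: [0.1, 0.2, 0.4]
gripper_width: 0.601
t 16.07 tcp [ 576.5 -225.1  191.3] yaw(toolx) -1.634 z [ 0.082  0.012 -0.997] F [0.1 0.2 0.4] w 0.601
```

View pics/s9.png

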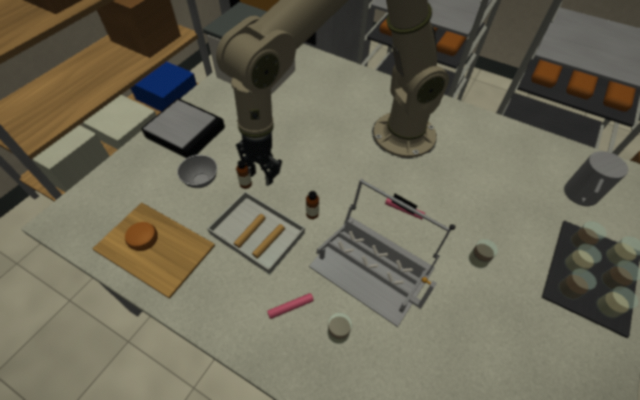

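View pics/t9.png

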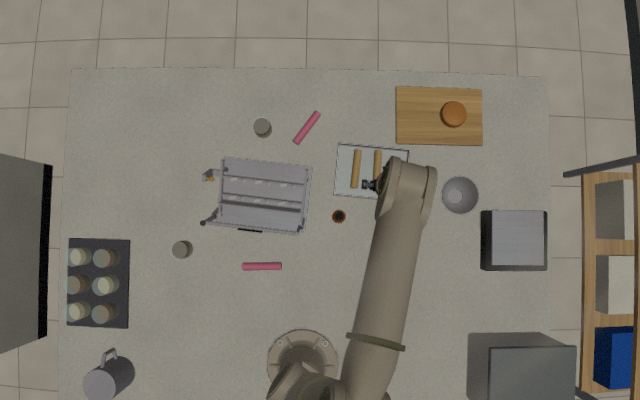

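Both pins lie in the tray at scene (250,229) and (268,240), and the rack is empty. Bottle A still stands at top (338,216), which is about (492,-107). I'll approach from above it.

```bash
python3 -m creep '[[[-10,14,0,0],[-14,18,0,0],[-14,20,0,0],[-14,20,0,0],[-14,18,0,0],[-10,12,0,0],[-4,5,0,0],[0,0,0,0],[0,0,0,0],[0,0,0,0]]]' 0.8; python3 -c "
from h import *
st()
b=grab('top');a=grab('scene')
print([(np.round(x[0],1),x[1]) for x in blobs(a,dark(a),(300,185,325,203),8)],[(np.round(x[0],1),x[1]) for x in blobs(a,amber(a),(300,185,325,225),8)])
crop(a,260,130,120,120,5,'c10');crop(b,280,160,110,100,6,'c10t')"
```

```text
time_s: 17.0
position: [497.4, -115.7, 186.5]
tool_rot: [-0.684, 0.729, -0.021, 0.034]
contact_force: [0.3, 0.2, 0.3]
gripper_width: 0.899
t 17.0 tcp [ 497.4 -115.7  186.5] yaw(toolx) -1.634 z [ 0.078  0.016 -0.997] F [0.3 0.2 0.3] w 0.899
[(array([312.2, 196. ]), np.int32(60))] [(array([312. , 201.1]), np.int32(70))]
```

View pics/c10.png

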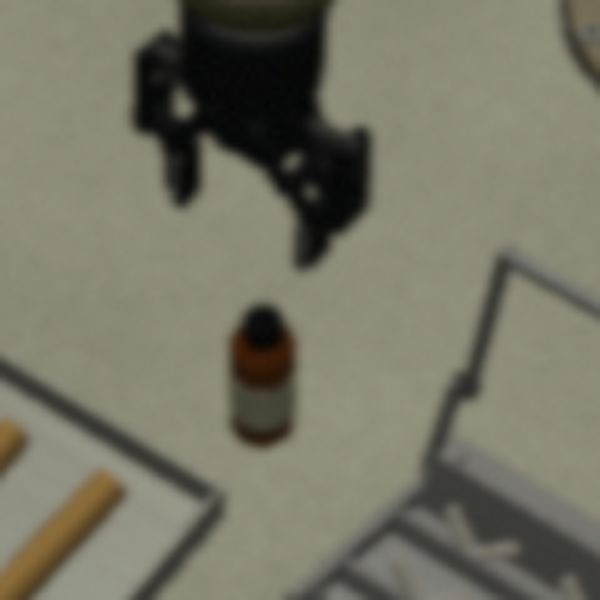

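```bash
python3 -m creep '[[[-3,5,-5,-0.02],[-1,2,-15,-0.02],[0,0,-20,0],[0,0,-15,0],[0,0,-5,0],[0,0,0,0],[0,0,0,0],[0,0,0,0]]]'; python3 -c "
from h import *
st();a=grab('scene');crop(a,260,130,120,120,5,'c11')"
```

```text
time_s: 17.77
position: [496.8, -114.1, 125.2]
tool_rot: [-0.665, 0.746, -0.022, 0.035]
contact_force: [-0.2, -0.6, -0.7]
gripper_width: 0.899
t 17.77 tcp [ 496.8 -114.1  125.2] yaw(toolx) -1.684 z [ 0.081  0.014 -0.997] F [-0.2 -0.6 -0.7] w 0.899
```

View pics/c11.png

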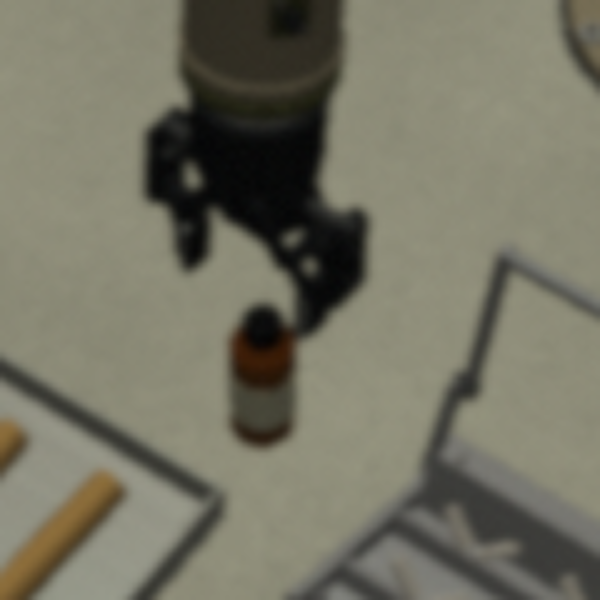

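```bash
python3 -m creep '[[[-3,5,0,0],[-2,4,0,0],[0,0,0,0],[0,0,0,0]]]'; python3 -c "
from h import *
st()"
```

```text
time_s: 18.15
position: [492.9, -104.5, 128.0]
tool_rot: [-0.665, 0.746, -0.024, 0.036]
contact_force: [-0.7, -0.6, -0.1]
gripper_width: 0.899
t 18.15 tcp [ 492.9 -104.5  128. ] yaw(toolx) -1.684 z [ 0.086  0.012 -0.996] F [-0.7 -0.6 -0.1] w 0.899
```

```bash
python3 -m creep '[[[0,-2,-15,0],[0,-1,-25,0],[0,0,-22,0],[0,0,-12,0],[0,0,-4,0],[0,0,0,0],[0,0,0,0]]]'; python3 -c "
from h import *
st();a=grab('scene');crop(a,260,130,120,120,5,'c12')"
```

```text
time_s: 18.73
position: [495.3, -107.5, 51.0]
tool_rot: [-0.666, 0.745, -0.028, 0.038]
contact_force: [0.3, 1.1, 0.1]
gripper_width: 0.899
t 18.73 tcp [ 495.3 -107.5   51. ] yaw(toolx) -1.682 z [ 0.093  0.009 -0.996] F [0.3 1.1 0.1] w 0.899
```

View pics/c12.png

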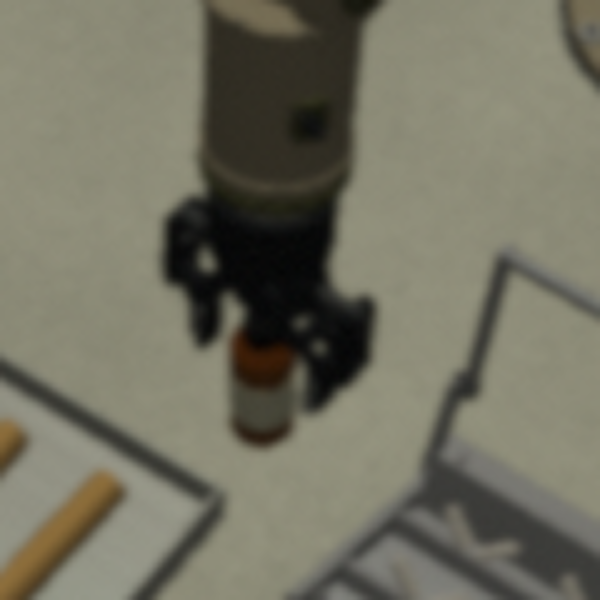

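The fingers straddle bottle A, with their midpoint at crop (260,372) on the bottle axis. I'll lower slightly and close lightly.

```bash
python3 -m creep '[[[-2,0,-5,0],[0,0,-2,0],[0,0,0,0]]]'; python3 -m creep '[[[0,0,0,0],[0,0,0,0],[0,0,0,0],[0,0,0,0],[0,0,0,0],[0,0,0,0]]]' -1 40; python3 -c "
from h import *
st();a=grab('scene');crop(a,260,130,120,120,5,'c13')"
```

```text
time_s: 19.03
position: [495.2, -107.9, 46.3]
tool_rot: [-0.665, 0.745, -0.03, 0.039]
contact_force: [0.6, 0.5, -1.3]
gripper_width: 0.901
time_s: 19.53
position: [495.7, -108.3, 47.2]
tool_rot: [-0.665, 0.745, -0.03, 0.039]
contact_force: [0.1, -0.1, -0.2]
gripper_width: 0.484
t 19.53 tcp [ 495.7 -108.3   47.2] yaw(toolx) -1.683 z [ 0.099  0.007 -0.995] F [ 0.1 -0.1 -0.2] w 0.484
```

View pics/c13.png

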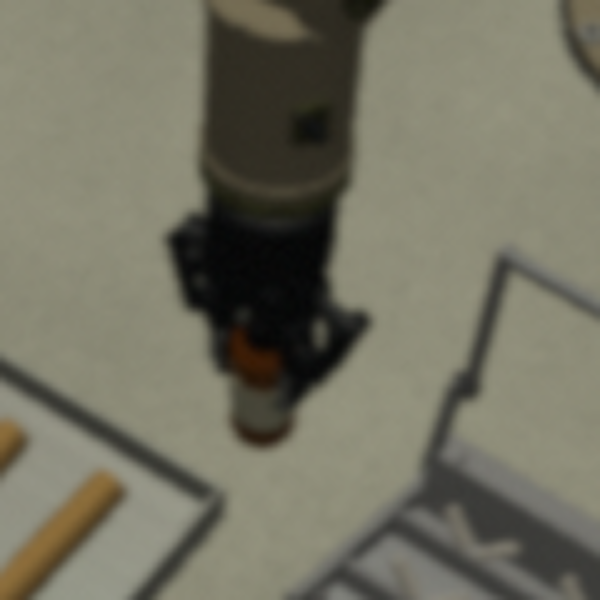

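Gripped: 0.484 gives 41 mm. I'll lift it and bring it nearer the robot, to about x=440, for room to tip it.

```bash
python3 -m creep '[[[0,0,10,0],[0,0,10,0],[-10,2,5,0],[-15,3,0,0],[-15,3,0,0],[-10,2,0,0],[-4,0,0,0],[0,0,0,0],[0,0,0,0]]]'; python3 -c "
from h import *
st();a=grab('scene');crop(a,260,130,120,120,5,'c14')"
```

```text
time_s: 20.33
position: [441.2, -97.8, 79.0]
tool_rot: [-0.666, 0.745, -0.032, 0.04]
contact_force: [-0.7, -0.7, -1.9]
gripper_width: 0.484
t 20.33 tcp [441.2 -97.8  79. ] yaw(toolx) -1.682 z [ 0.103  0.006 -0.995] F [-0.7 -0.7 -1.9] w 0.484
```

View pics/c14.png

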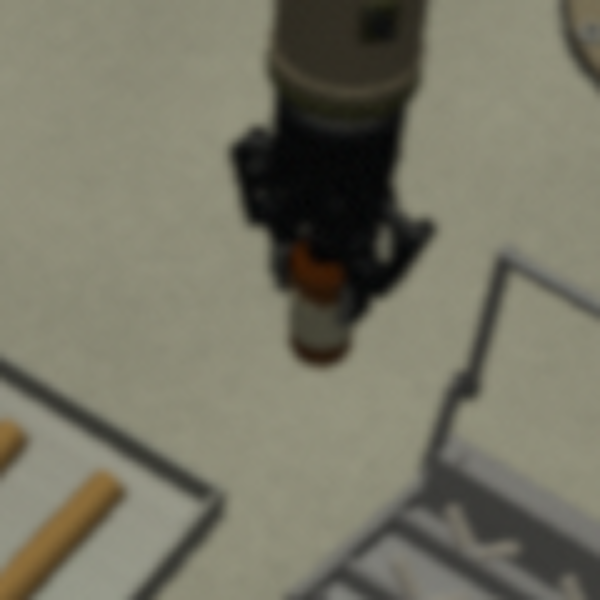

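```bash
python3 -m creep '[[[0,0,-15,0],[0,0,-14,0],[0,0,-5,0],[0,0,0,0],[0,0,0,0]]]' - 20; python3 -c "
from h import *
st()"; python3 -m creep '[[[6,-1,-1,0],[7,-1,1,0],[7,-1,1,0],[0,0,0,0],[0,0,0,0]]]'; python3 -c "
from h import *
st();a=grab('scene');crop(a,260,130,120,120,5,'c15')"
```

```text
time_s: 20.8
position: [447.1, -99.5, 46.7]
tool_rot: [-0.665, 0.745, -0.035, 0.042]
contact_force: [0.0, -0.4, -1.8]
gripper_width: 0.484
t 20.8 tcp [447.1 -99.5  46.7] yaw(toolx) -1.682 z [ 0.11   0.004 -0.994] F [ 0.  -0.4 -1.8] w 0.484
time_s: 21.22
position: [470.0, -103.1, 49.4]
tool_rot: [-0.665, 0.745, -0.035, 0.043]
contact_force: [-0.4, 0.2, -1.8]
gripper_width: 0.486
t 21.22 tcp [ 470.  -103.1   49.4] yaw(toolx) -1.682 z [ 0.11   0.004 -0.994] F [-0.4  0.2 -1.8] w 0.486
```

View pics/c15.png

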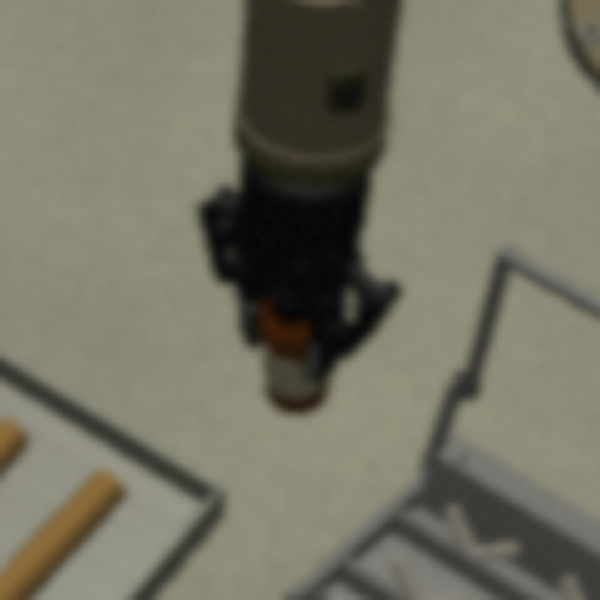

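The force still shows the bottle's weight, so the base isn't on the table yet. I'll go back and press down until contact shows.

```bash
python3 -m creep '[[[-10,2,0,0],[-10,2,0,0],[-3,0,-3,0],[0,0,-3,0],[0,0,-3,0],[0,0,0,0]]]'; python3 -c "
from h import *
st()"; python3 -m creep '[[[0,0,-3,0],[0,0,-2,0]]]';python3 -c "
from h import *
st()"
```

```text
time_s: 21.77
position: [448.4, -98.5, 46.6]
tool_rot: [-0.665, 0.744, -0.041, 0.046]
contact_force: [-1.1, 0.5, -3.0]
gripper_width: 0.486
t 21.77 tcp [448.4 -98.5  46.6] yaw(toolx) -1.681 z [ 0.122 -0.    -0.992] F [-1.1  0.5 -3. ] w 0.486
time_s: 21.93
position: [450.3, -98.9, 45.2]
tool_rot: [-0.665, 0.744, -0.044, 0.047]
contact_force: [-7.3, 5.8, 28.9]
gripper_width: 0.48
t 21.93 tcp [450.3 -98.9  45.2] yaw(toolx) -1.681 z [ 0.129 -0.003 -0.992] F [-7.3  5.8 28.9] w 0.48
```

```bash
python3 -m creep '[[[7,-1,-1,0],[7,-1,0,0],[7,-1,0,0]]]'; python3 -c "
from h import *
st();a=grab('scene');crop(a,260,130,120,120,5,'c16')"
```

```text
time_s: 22.18
position: [469.1, -102.0, 45.3]
tool_rot: [-0.665, 0.744, -0.045, 0.046]
contact_force: [-2.7, -0.3, 4.8]
gripper_width: 0.483
t 22.18 tcp [ 469.1 -102.    45.3] yaw(toolx) -1.681 z [ 0.128 -0.006 -0.992] F [-2.7 -0.3  4.8] w 0.483
```

View pics/c16.png

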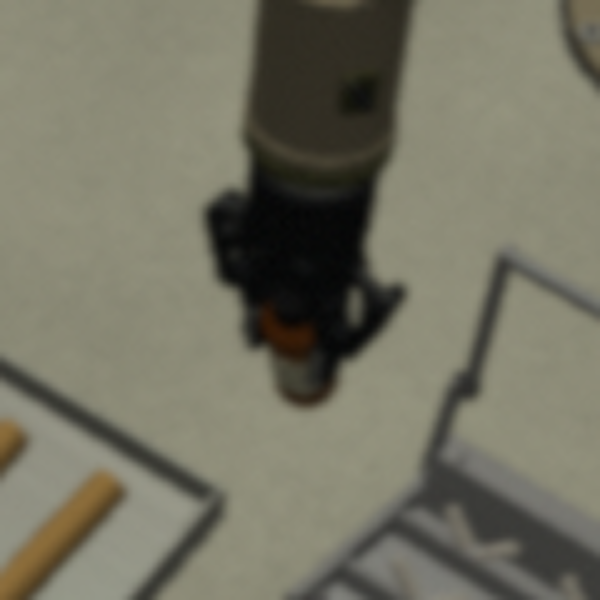

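It is tilting slightly in the right direction, with the base lagging towards the robot. Continuing the arc.

```bash
python3 -m creep '[[[7,-1,-2,0],[7,-1,-1,0],[7,-1,0,0],[0,0,0,0]]]'; python3 -c "
from h import *
st();a=grab('scene');crop(a,260,130,120,120,5,'c17')"
```

```text
time_s: 22.57
position: [492.3, -105.2, 42.9]
tool_rot: [-0.665, 0.744, -0.045, 0.046]
contact_force: [1.7, -0.4, 6.1]
gripper_width: 0.486
t 22.57 tcp [ 492.3 -105.2   42.9] yaw(toolx) -1.682 z [ 0.129 -0.006 -0.992] F [ 1.7 -0.4  6.1] w 0.486
```

View pics/c17.png

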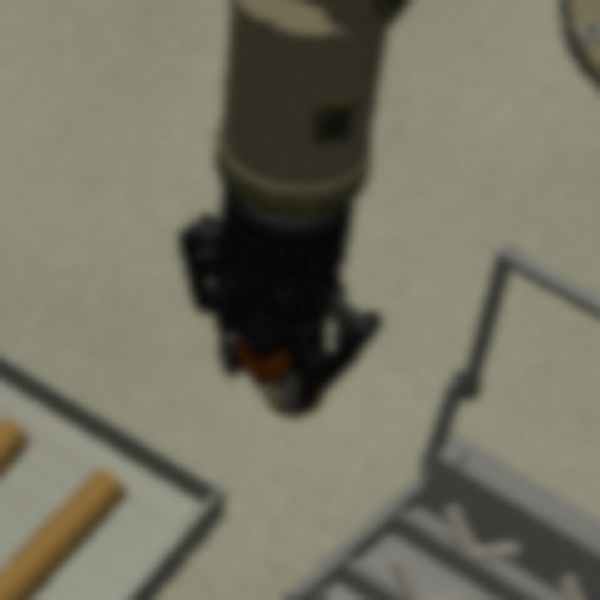

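Clearly tilting now, about 40° with the cap going away from the robot. I'll continue down and forward.

```bash
python3 -m creep '[[[6,-1,-4,0],[5,-1,-5,0],[4,0,-5,0],[0,0,0,0]]]'; python3 -c "
from h import *
st();a=grab('scene');crop(a,260,130,120,120,5,'c18');b=grab('top');crop(b,280,160,110,100,6,'c18t')"
```

```text
time_s: 22.95
position: [513.4, -107.5, 33.4]
tool_rot: [-0.665, 0.743, -0.051, 0.051]
contact_force: [-2.3, 0.4, 1.4]
gripper_width: 0.485
t 22.95 tcp [ 513.4 -107.5   33.4] yaw(toolx) -1.681 z [ 0.143 -0.008 -0.99 ] F [-2.3  0.4  1.4] w 0.485
```

View pics/c18.png

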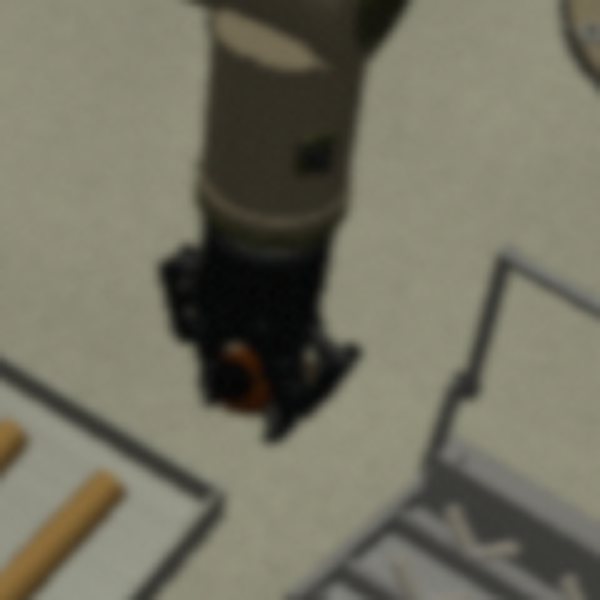

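View pics/c18t.png

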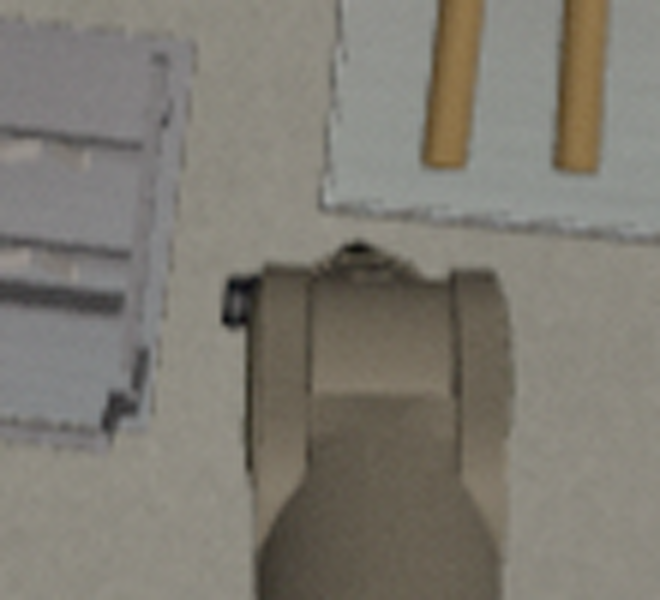

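The cap now faces the camera at crop (230,380), about 58° over. A little more.

```bash
python3 -m creep '[[[4,0,-5,0],[3,0,-5,0],[0,0,-2,0],[0,0,0,0]]]'; python3 -c "
from h import *
st();a=grab('scene');crop(a,260,130,120,120,5,'c19')"
```

```text
time_s: 23.38
position: [523.8, -108.6, 24.9]
tool_rot: [-0.665, 0.743, -0.055, 0.053]
contact_force: [-2.0, -0.5, 3.9]
gripper_width: 0.487
t 23.38 tcp [ 523.8 -108.6   24.9] yaw(toolx) -1.682 z [ 0.152 -0.011 -0.988] F [-2.  -0.5  3.9] w 0.487
```

View pics/c19.png

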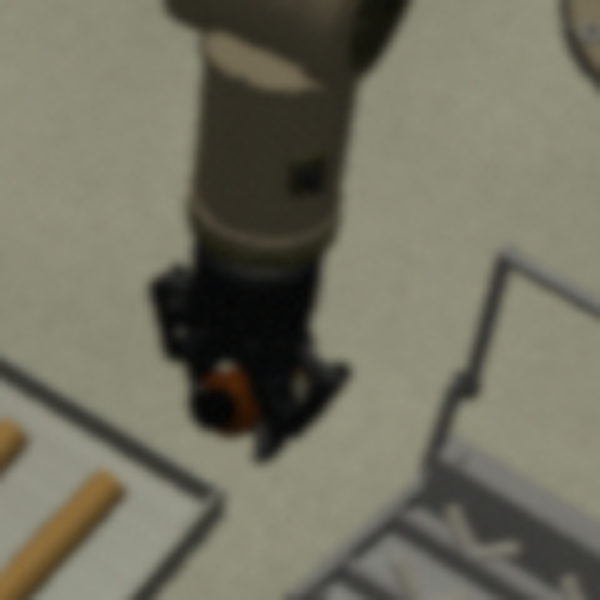

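It is about 68° over now. But I gripped about 65 mm from the base, and in the cradle that would put the finger edge into the V-block at +16. So I'll back away from the tray, lay the bottle flat on the table, and regrip it nearer the base.

```bash
python3 -m creep '[[[0,0,0,0],[0,0,0,0]]]' - 80; python3 -m creep '[[[0,0,8,0],[0,0,8,0],[-8,2,3,0],[-15,4,0,0],[-15,4,0,0],[-12,3,0,0],[-5,0,0,0],[0,0,0,0],[0,0,0,0]]]'; python3 -c "
from h import *
st();a=grab('scene');crop(a,260,130,120,120,5,'c20');b=grab('top');crop(b,280,160,110,100,6,'c20t')"
```

```text
time_s: 23.6
position: [523.3, -108.6, 25.3]
tool_rot: [-0.665, 0.743, -0.055, 0.053]
contact_force: [-0.3, 0.2, 5.4]
gripper_width: 0.477
time_s: 24.35
position: [459.0, -94.6, 44.4]
tool_rot: [-0.665, 0.744, -0.053, 0.051]
contact_force: [0.2, -0.9, -2.1]
gripper_width: 0.474
t 24.35 tcp [459.  -94.6  44.4] yaw(toolx) -1.683 z [ 0.146 -0.011 -0.989] F [ 0.2 -0.9 -2.1] w 0.474
```

View pics/c20.png

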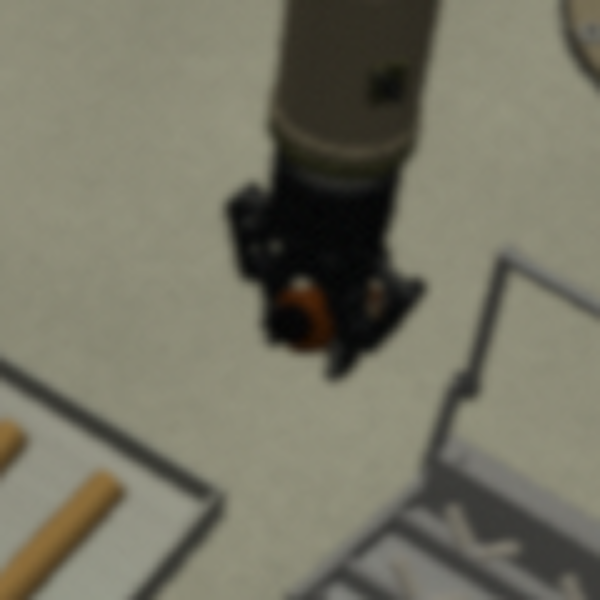

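The tilt holds in the grip. Now laying it flat.

```bash
python3 -m creep '[[[0,0,-10,0],[0,0,-10,0],[1,0,-3,0]]]' - 20; python3 -m creep '[[[4,0,-6,0],[4,0,-6,0],[3,0,-4,0],[0,0,0,0]]]'; python3 -c "
from h import *
st();a=grab('scene');crop(a,260,130,120,120,5,'c21')"
```

```text
time_s: 24.7
position: [466.2, -95.8, 22.7]
tool_rot: [-0.664, 0.744, -0.057, 0.054]
contact_force: [0.5, -2.0, 18.3]
gripper_width: 0.474
time_s: 25.03
position: [488.3, -97.6, 8.9]
tool_rot: [-0.664, 0.743, -0.063, 0.06]
contact_force: [-1.6, 0.1, 6.2]
gripper_width: 0.471
t 25.03 tcp [488.3 -97.6   8.9] yaw(toolx) -1.683 z [ 0.173 -0.015 -0.985] F [-1.6  0.1  6.2] w 0.471
```

View pics/c21.png

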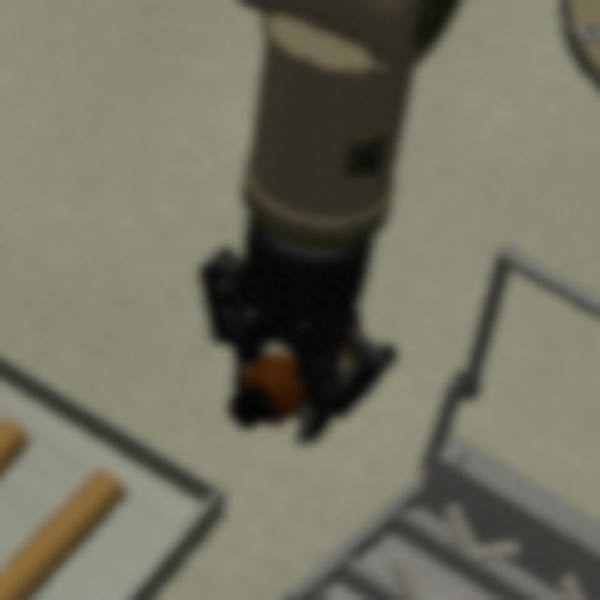

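About 84° over, with the cap at crop (250,405). I'll open a little so the fingers still cage it, slide 15 mm towards the base, and regrip.

```bash
python3 -m creep '[[[0,0,0,0],[0,0,0,0],[0,0,0,0]]]' 0.35 20; python3 -m creep '[[[-6,0.6,0,0],[-6,0.6,-1,0],[-3,0,-1,0],[0,0,0,0],[0,0,0,0]]]';  python3 -c "
from h import *
st();a=grab('scene');crop(a,260,130,120,120,5,'c22')"
```

```text
time_s: 25.33
position: [489.8, -97.2, 7.0]
tool_rot: [-0.664, 0.743, -0.063, 0.06]
contact_force: [-0.2, 1.1, -0.2]
gripper_width: 0.67
time_s: 25.75
position: [471.3, -95.5, 2.8]
tool_rot: [-0.664, 0.743, -0.061, 0.059]
contact_force: [-0.9, 0.0, 0.3]
gripper_width: 0.677
t 25.75 tcp [471.3 -95.5   2.8] yaw(toolx) -1.683 z [ 0.17  -0.013 -0.985] F [-0.9  0.   0.3] w 0.677
```

View pics/c22.png

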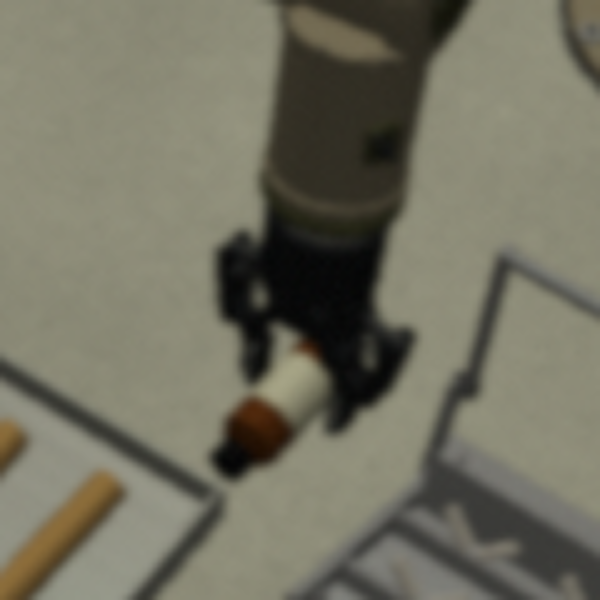

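Run:
```python
from h import *
for c,z in (((218,462),21),((232,455),21),((258,430),21),((300,390),21),((262,418),42),((312,345),42)): print(c,np.round(onz("scene",(260+c[0]/5,130+c[1]/5),z),1))
```

```text
(218, 462) [ 543.6 -104.8   21. ]
(232, 455) [ 534.7 -100.1   21. ]
(258, 430) [510.2 -95.9  21. ]
(300, 390) [470.  -88.8  21. ]
(262, 418) [513.3 -91.2  42. ]
(312, 345) [448.9 -92.9  42. ]
```

I estimate the grip at about 42 mm from the base. I want about 48, so I'll shift forward 5 mm, rise slightly, and close.

```bash
python3 -m creep '[[[3,0,1,0],[3,0,1,0],[0,0,0,0]]]'; python3 -m creep '[[[0,0,0,0],[0,0,0,0],[0,0,0,0],[0,0,0,0]]]' -1 60; python3 -c "
from h import *
st()"; python3 -m creep '[[[0,0,8,0],[0,0,15,0],[0,0,20,0],[0,0,15,0],[0,0,5,0],[0,0,0,0],[0,0,0,0]]]';  python3 -c "
from h import *
st();a=grab('scene');crop(a,260,130,120,120,5,'c23');b=grab('top');crop(b,280,160,110,100,6,'c23t')"
```

```text
time_s: 26.05
position: [478.2, -95.7, 5.4]
tool_rot: [-0.664, 0.743, -0.062, 0.059]
contact_force: [0.9, -0.4, 0.1]
gripper_width: 0.669
time_s: 26.38
position: [479.1, -95.8, 6.1]
tool_rot: [-0.664, 0.743, -0.062, 0.06]
contact_force: [0.2, 0.5, -0.2]
gripper_width: 0.473
t 26.38 tcp [479.1 -95.8   6.1] yaw(toolx) -1.683 z [ 0.171 -0.013 -0.985] F [ 0.2  0.5 -0.2] w 0.473
time_s: 26.97
position: [476.6, -94.7, 71.4]
tool_rot: [-0.664, 0.743, -0.06, 0.059]
contact_force: [-0.2, -0.3, -1.3]
gripper_width: 0.471
t 26.97 tcp [476.6 -94.7  71.4] yaw(toolx) -1.682 z [ 0.167 -0.011 -0.986] F [-0.2 -0.3 -1.3] w 0.471
```

View pics/c23.png

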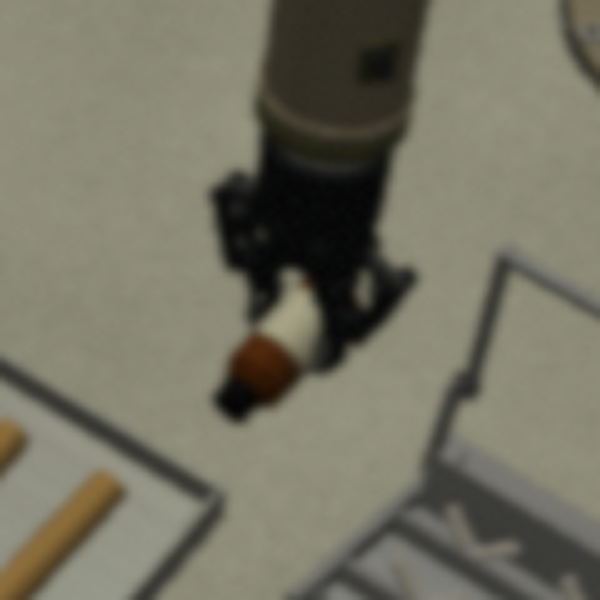

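View pics/c23t.png

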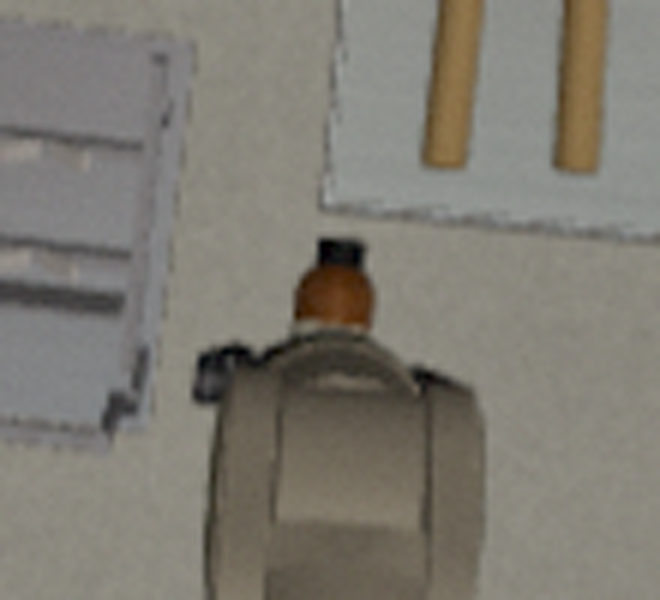

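Run:
```python
from h import *
S=lambda x,y:(260+(x+.5)/5-.5,130+(y+.5)/5-.5); T=lambda x,y:(280+(x+.5)/6-.5,160+(y+.5)/6-.5)
print("capend",tri(S(227,402),T(342,240)))
print("cap/shoulder",tri(S(245,382),T(340,268)))
print("amber/label",tri(S(283,345),T(335,322)))
```

```text
capend (array([ 542.20524326, -101.29289409,   90.09563844]), np.float64(2.5273119749629034))
cap/shoulder (array([526.86333071, -99.37251201,  93.67607585]), np.float64(4.655922145863876))
amber/label (array([497.18390436, -94.24511895, 100.49569556]), np.float64(10.60749668683733))
```

Triangulating the cap end gives (542,-101,90). The bottle is level in the grip, held about 41 mm from its base, so the fingers will fit between the V-blocks. Now to cradle 0, target TCP about (557,60,66).

```bash
python3 -m creep '[[[5,0,20,0],[10,0,30,0],[15,0,30,0],[20,5,15,0],[15,15,0,0],[10,20,0,0],[6,22,0,0],[3,25,0,0],[0,22,0,0],[0,15,0,0],[0,8,0,0],[0,0,0,0],[0,0,0,0],[0,0,0,0]]]';  python3 -c "
from h import *
st();a=grab('scene');crop(a,300,150,140,120,5,'c24');b=grab('top');crop(b,210,140,130,100,6,'c24t')"
```

```text
time_s: 28.23
position: [554.3, 41.1, 153.9]
tool_rot: [-0.663, 0.746, -0.049, 0.05]
contact_force: [0.1, -0.4, -1.8]
gripper_width: 0.476
t 28.23 tcp [554.3  41.1 153.9] yaw(toolx) -1.688 z [ 0.14  -0.006 -0.99 ] F [ 0.1 -0.4 -1.8] w 0.476
```

View pics/c24.png

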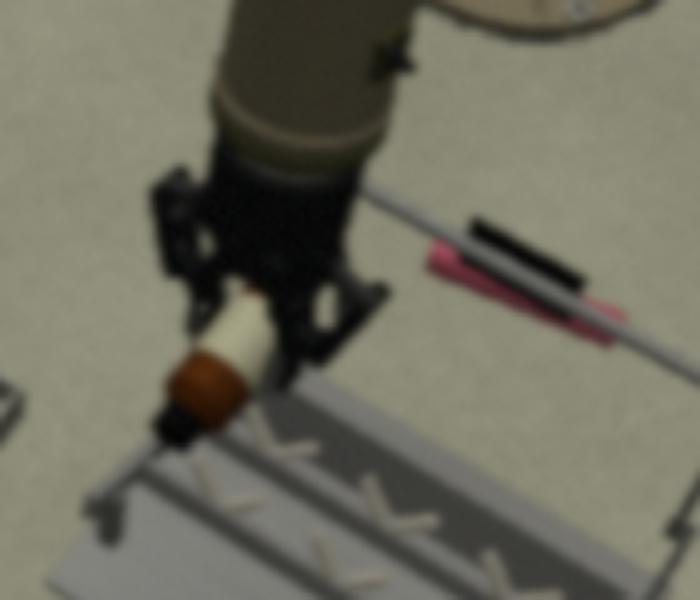

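View pics/c24t.png

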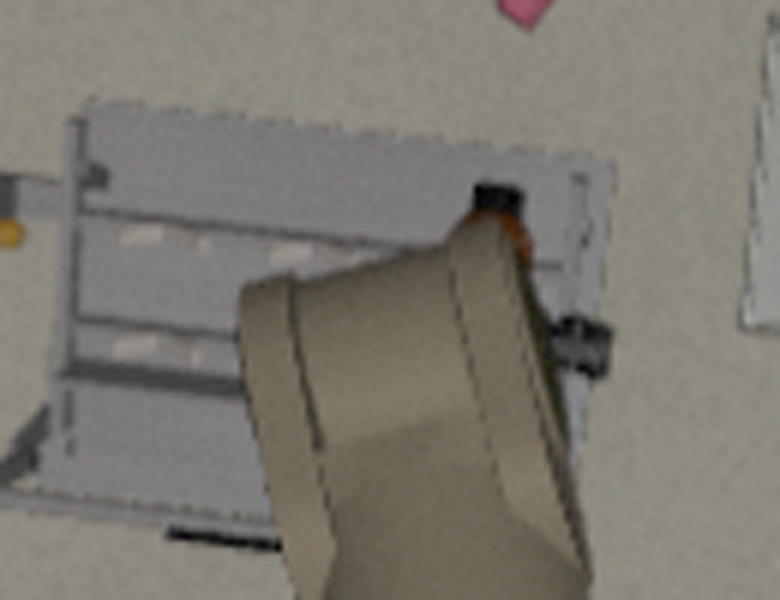

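```bash
python3 -m creep '[[[2,8,0,0.01],[1,8,-5,0],[0,3,-15,0],[0,0,-15,0],[0,0,-5,0],[0,0,0,0],[0,0,0,0],[0,0,0,0]]]';  python3 -c "
from h import *
st()"
```

```text
time_s: 29.0
position: [559.3, 59.3, 113.3]
tool_rot: [-0.664, 0.744, -0.05, 0.051]
contact_force: [0.4, -0.9, -2.0]
gripper_width: 0.476
t 29.0 tcp [559.3  59.3 113.3] yaw(toolx) -1.684 z [ 0.143 -0.006 -0.99 ] F [ 0.4 -0.9 -2. ] w 0.476
```

```bash
python3 -m creep '[[[-1,0,-10,0],[-1,0,-12,0],[0,0,-4,0],[0,0,0,0],[0,0,0,0]]]';  python3 -c "
from h import *
st();a=grab('scene');crop(a,300,150,140,120,5,'c25');b=grab('top');crop(b,210,140,130,100,6,'c25t')"
```

```text
time_s: 29.42
position: [558.1, 59.0, 86.2]
tool_rot: [-0.664, 0.744, -0.051, 0.052]
contact_force: [-0.5, -0.3, -1.5]
gripper_width: 0.468
t 29.42 tcp [558.1  59.   86.2] yaw(toolx) -1.684 z [ 0.145 -0.006 -0.989] F [-0.5 -0.3 -1.5] w 0.468
```

View pics/c25.png

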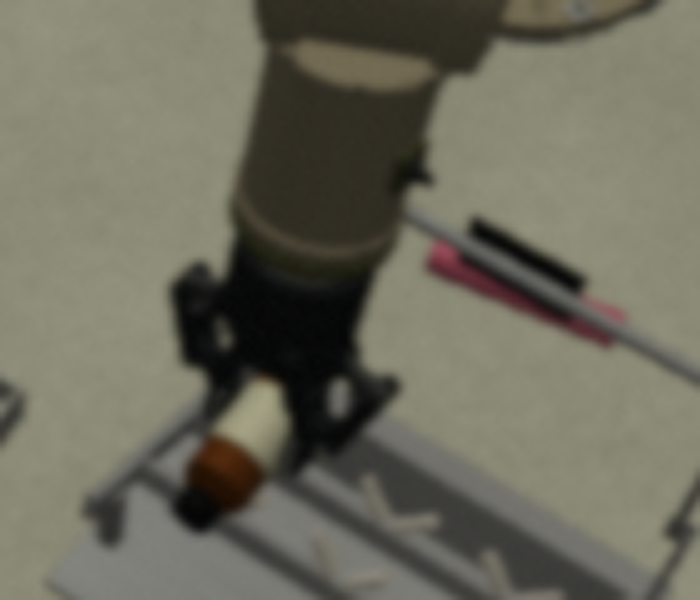

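View pics/c25t.png

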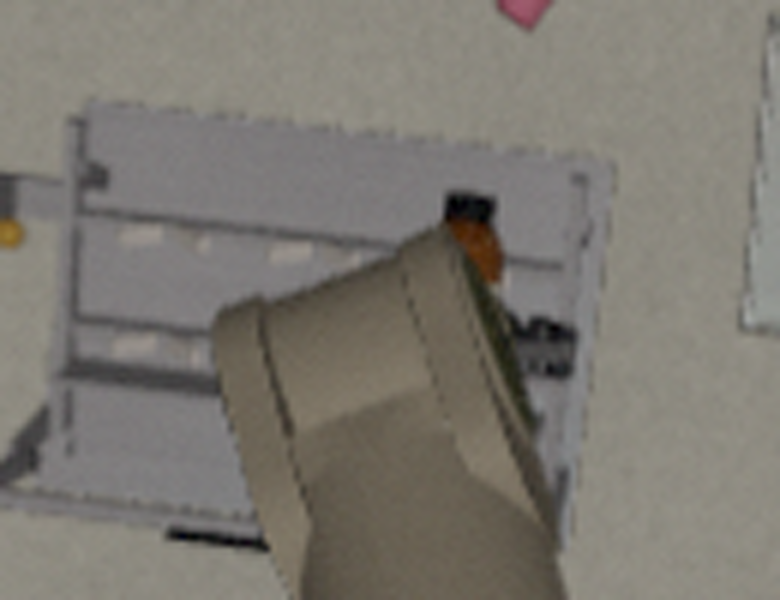

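Lined up over cradle 0. I'll lower with a light grip so the upper V-block swings the cap up.

```bash
python3 -m creep '[[[0,0,-5,0],[0,0,-4,0],[0,0,-2,0]]]' - 20;  python3 -m creep '[[[0,0,-4,0],[0,0,-3,0]]]'; python3 -c "
from h import *
st()"
```

```text
time_s: 29.77
position: [559.2, 59.6, 78.6]
tool_rot: [-0.664, 0.744, -0.052, 0.053]
contact_force: [-12.9, -2.1, 18.6]
gripper_width: 0.476
time_s: 29.93
position: [559.4, 59.7, 74.6]
tool_rot: [-0.664, 0.744, -0.054, 0.053]
contact_force: [-11.5, -4.8, 16.5]
gripper_width: 0.468
t 29.93 tcp [559.4  59.7  74.6] yaw(toolx) -1.684 z [ 0.151 -0.009 -0.989] F [-11.5  -4.8  16.5] w 0.468
```

```bash
python3 -m creep '[[[-2,0,-4,0],[-1,0,-3,0]]]'; python3 -c "
from h import *
st();a=grab('scene');crop(a,300,150,140,120,5,'c26')"
```

```text
time_s: 30.1
position: [558.8, 59.7, 71.5]
tool_rot: [-0.663, 0.744, -0.056, 0.055]
contact_force: [-10.4, -0.2, 14.2]
gripper_width: 0.475
t 30.1 tcp [558.8  59.7  71.5] yaw(toolx) -1.685 z [ 0.157 -0.011 -0.987] F [-10.4  -0.2  14.2] w 0.475
```

View pics/c26.png

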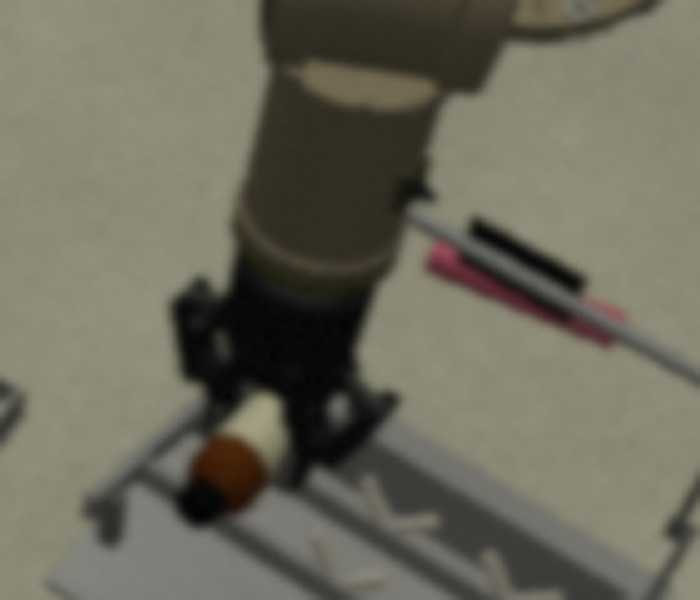

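```bash
python3 -m creep '[[[-2,0,-4,0],[-1,0,-3,0]]]'; python3 -m creep '[[[-2,0,-4,0],[-1,0,-3,0],[0,0,0,0]]]';python3 -c "
from h import *
st();a=grab('scene');crop(a,300,150,140,120,5,'c27')"
```

```text
time_s: 30.32
position: [558.5, 59.7, 69.0]
tool_rot: [-0.663, 0.744, -0.06, 0.058]
contact_force: [-16.2, -1.9, 28.2]
gripper_width: 0.468
time_s: 30.57
position: [558.9, 59.6, 70.4]
tool_rot: [-0.663, 0.744, -0.065, 0.06]
contact_force: [-1.0, 0.2, -1.8]
gripper_width: 0.469
t 30.57 tcp [558.9  59.6  70.4] yaw(toolx) -1.685 z [ 0.176 -0.016 -0.984] F [-1.   0.2 -1.8] w 0.469
```

View pics/c27.png

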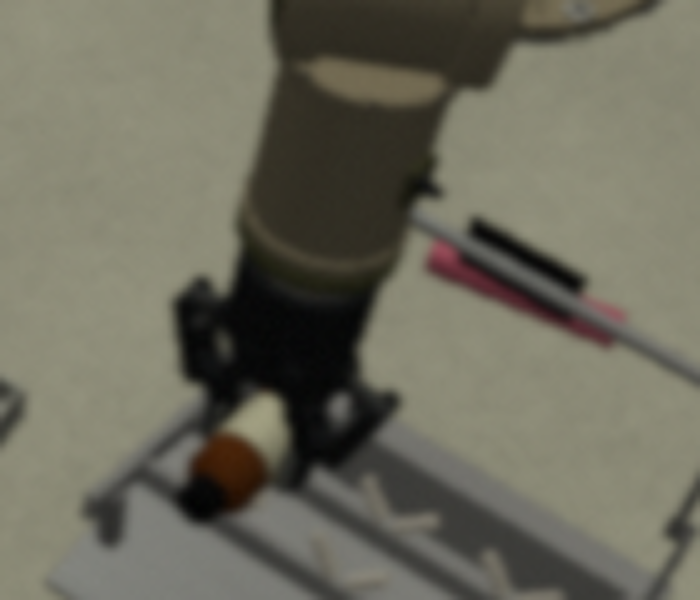

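Nearly seated, so I'll release. It only has to settle a few mm.

```bash
python3 -m creep '[[[0,0,0,0],[0,0,0,0],[0,0,0,0],[0,0,0,0],[0,0,0,0]]]' 0.3; python3 -c "
from h import *
st()"; python3 -m creep '[[[0,0,8,0],[0,0,20,0],[0,0,25,0],[0,0,25,0],[0,0,25,0],[0,0,5,0],[0,0,0,0]]]'; python3 -c "
from h import *
st();a=grab('scene');crop(a,300,150,140,120,5,'c28')"
```

```text
time_s: 31.03
position: [560.6, 60.0, 70.7]
tool_rot: [-0.663, 0.743, -0.065, 0.062]
contact_force: [1.1, -0.6, 0.9]
gripper_width: 0.653
t 31.03 tcp [560.6  60.   70.7] yaw(toolx) -1.685 z [ 0.179 -0.015 -0.984] F [ 1.1 -0.6  0.9] w 0.653
time_s: 31.62
position: [558.2, 60.5, 183.8]
tool_rot: [-0.663, 0.743, -0.063, 0.061]
contact_force: [0.6, -0.1, 0.0]
gripper_width: 0.652
t 31.62 tcp [558.2  60.5 183.8] yaw(toolx) -1.684 z [ 0.174 -0.013 -0.985] F [ 0.6 -0.1  0. ] w 0.652
```

View pics/c28.png

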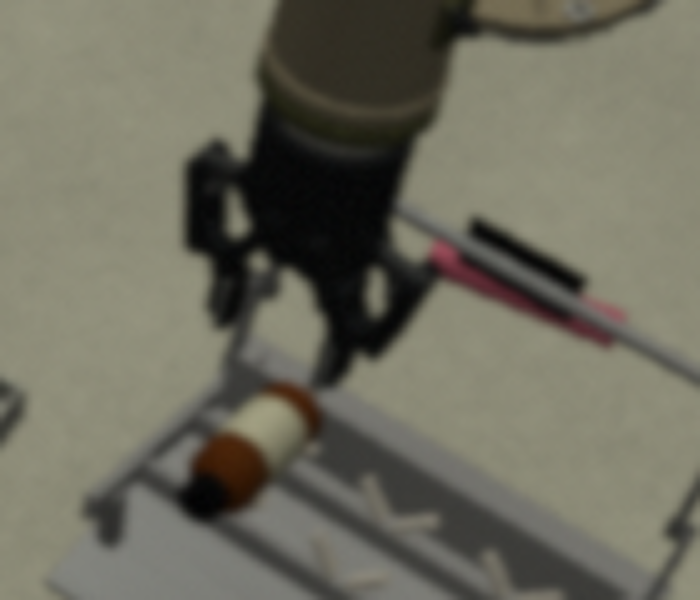

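Bottle A lies in cradle 0, cap uphill. I'll move off towards bottle B and check both from there.

```bash
python3 -m creep '[[[0,-15,5,0],[-2,-25,2,0],[-3,-30,0,0],[-4,-35,0,0],[-5,-35,0,0],[-6,-35,0,0],[-6,-35,0,0],[-6,-35,0,0],[-6,-30,0,0],[-5,-20,0,0],[-3,-10,0,0],[0,0,0,0],[0,0,0,0],[0,0,0,0]]]' 0.8; python3 -c "
from h import *
st();a=grab('scene','s29');b=grab('top','t29');crop(a,290,190,130,110,6,'c29');crop(b,200,140,130,100,6,'c29t')"
```

```text
time_s: 32.83
position: [498.1, -253.1, 174.2]
tool_rot: [-0.666, 0.742, -0.052, 0.057]
contact_force: [0.2, -0.3, 0.5]
gripper_width: 0.899
t 32.83 tcp [ 498.1 -253.1  174.2] yaw(toolx) -1.678 z [ 0.154 -0.002 -0.988] F [ 0.2 -0.3  0.5] w 0.899
```

View pics/s29.png

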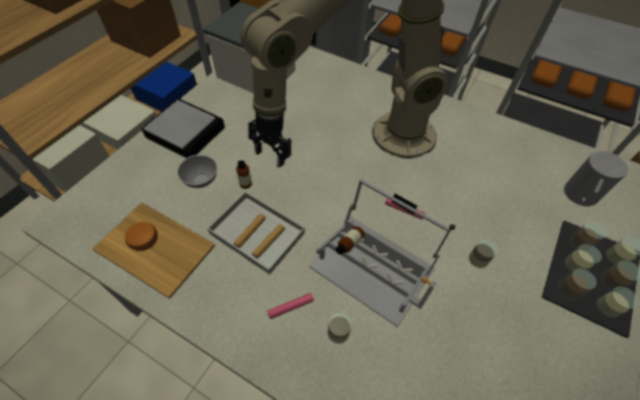

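View pics/c29.png

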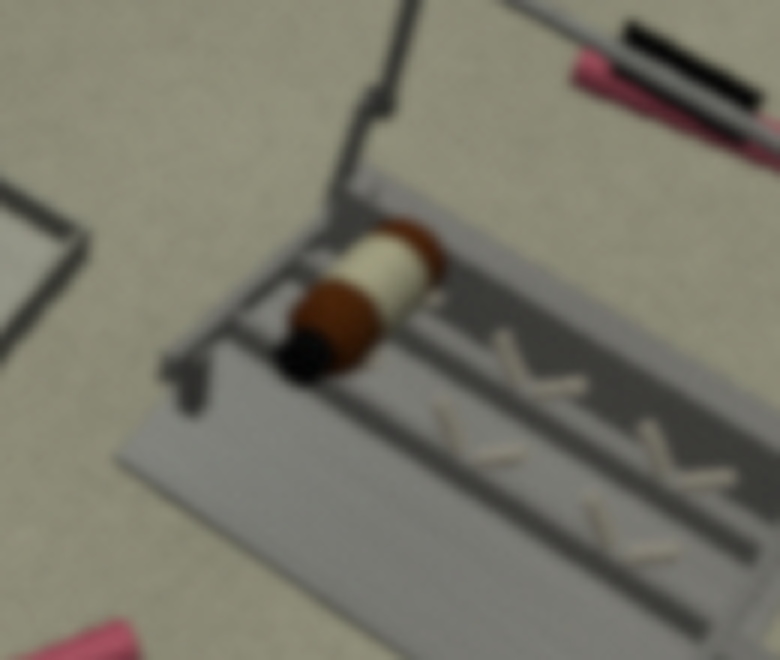

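View pics/c29t.png

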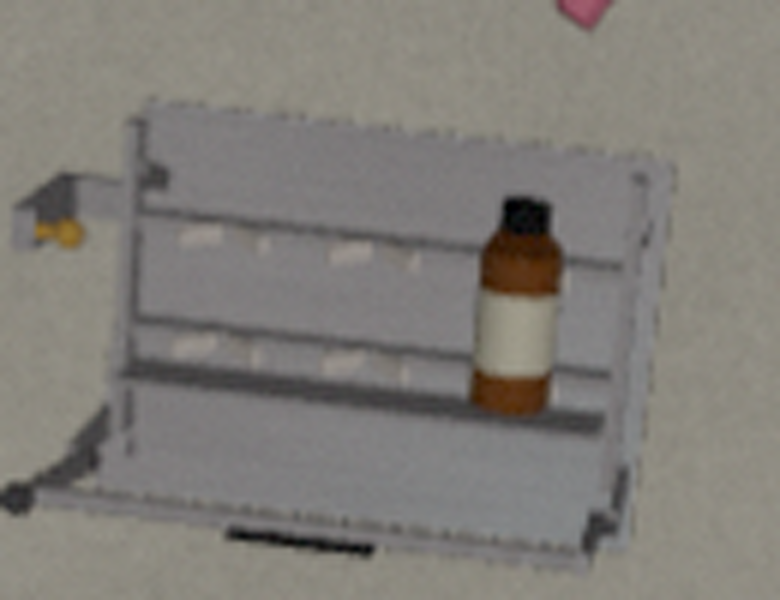

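```bash
cat >> h.py <<'E'
O=np.array([575,138.5,90.]); RB=R.from_euler('z',-0.1)*R.from_euler('y',-0.349)
def bed(p): return O+RB.apply(p)
def ubed(w): return RB.inv().apply(np.array(w)-O)
E
python3 - <<'E'
from h import *
b=cv2.imread("pics/t29.png");a=cv2.imread("pics/s29.png")
def draw(im,n,x0,y0,w,h,s,pts,name):
    c=cv2.resize(im[y0:y0+h,x0:x0+w],None,fx=s,fy=s,interpolation=cv2.INTER_CUBIC)
    for p,col in pts:
        q=proj(n,bed(p))[0]; cv2.circle(c,(int((q[0]-x0+.5)*s),int((q[1]-y0+.5)*s)),3,col,-1)
    cv2.imwrite(f"pics/{name}.png",c)
pts=[((-62,y,5),(0,0,255)) for y in(-130,-80,0,80,130)]+[((48,-80,0),(0,255,0)),((-62,-80,21),(0,255,255)),((-62,-80,-21),(255,255,0)),((23,-80,13),(255,0,255))]+[((x,y,-27),(255,0,0)) for x in(-45,16) for y in(0,80)]
draw(b,"top",200,140,130,100,6,pts,"d1t");draw(a,"scene",290,190,130,110,6,pts,"d1s")
E
```

```text
(no output)
```

View pics/d1t.png

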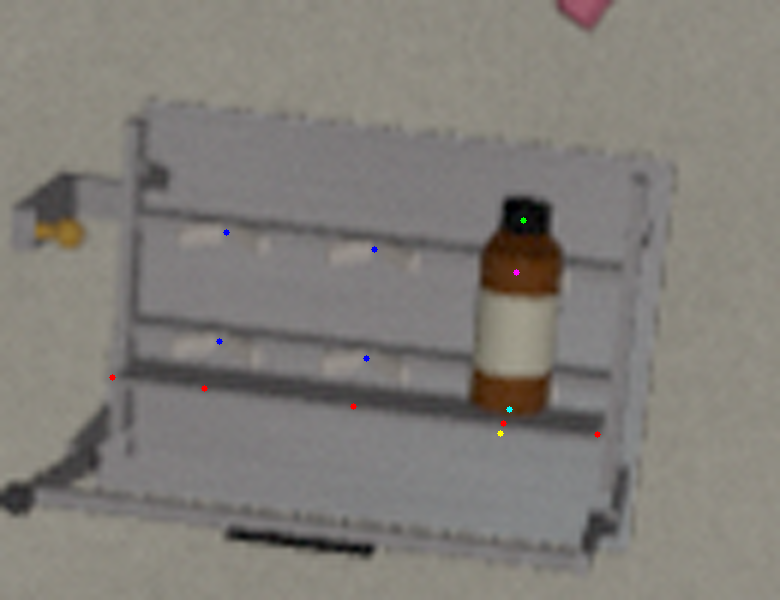

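View pics/d1s.png

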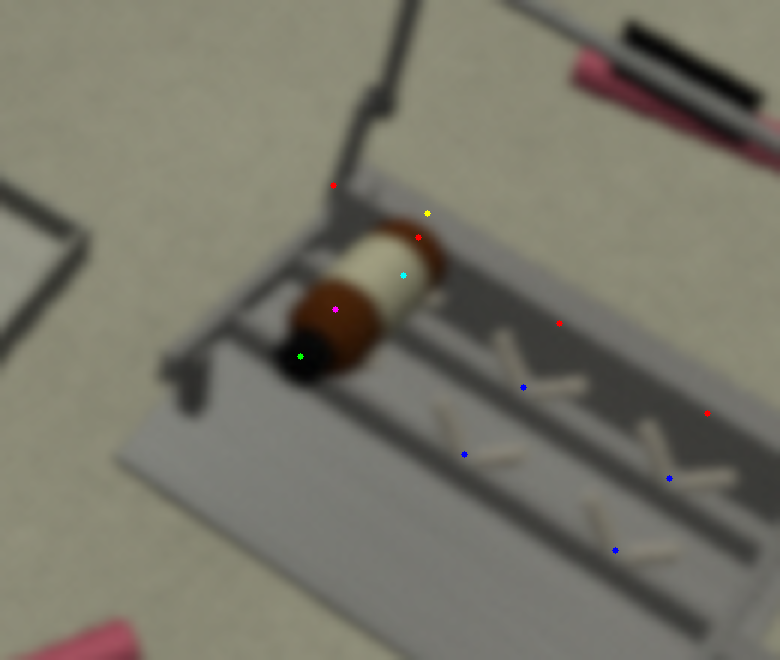

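The model overlay fits the lip and V-blocks well. Bottle A's base is about 9 mm uphill of the lip, so I'll push it down later. Now bottle B.

Run:
```python
from h import *
a=cv2.imread("pics/s29.png");b=cv2.imread("pics/t29.png")
S=[x for x in blobs(a,dark(a),(230,155,258,172),8)];T=[x for x in blobs(b,dark(b),(405,200,432,228),8)]
print([(x[0],x[1]) for x in S],[(x[0],x[1]) for x in T])
if S and T: print(tri(S[0][0],T[0][0]))
crop(a,190,110,130,110,6,"c30");crop(b,370,170,100,80,7,"c30t")
```

```text
[(array([241.2962963 , 165.03703704]), np.int32(54))] [(array([420.91666667, 211.08333333]), np.int32(12))]
(array([ 508.27973869, -362.29209655,  102.90761749]), np.float64(9.047597387790772))
```

View pics/c30t.png

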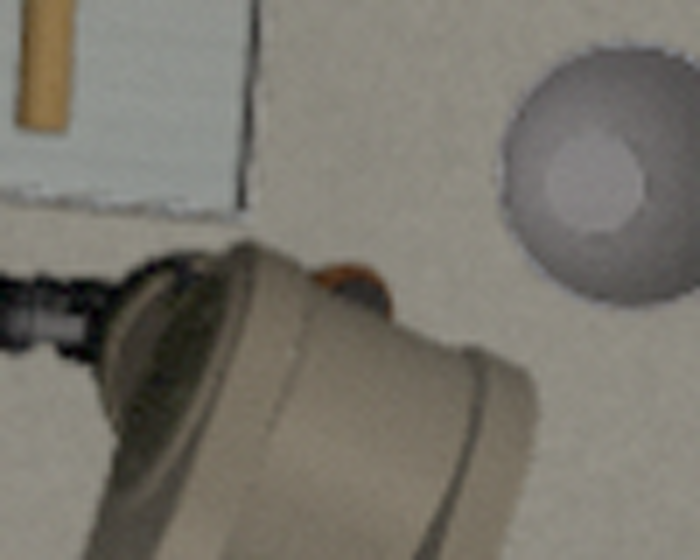

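View pics/c30.png

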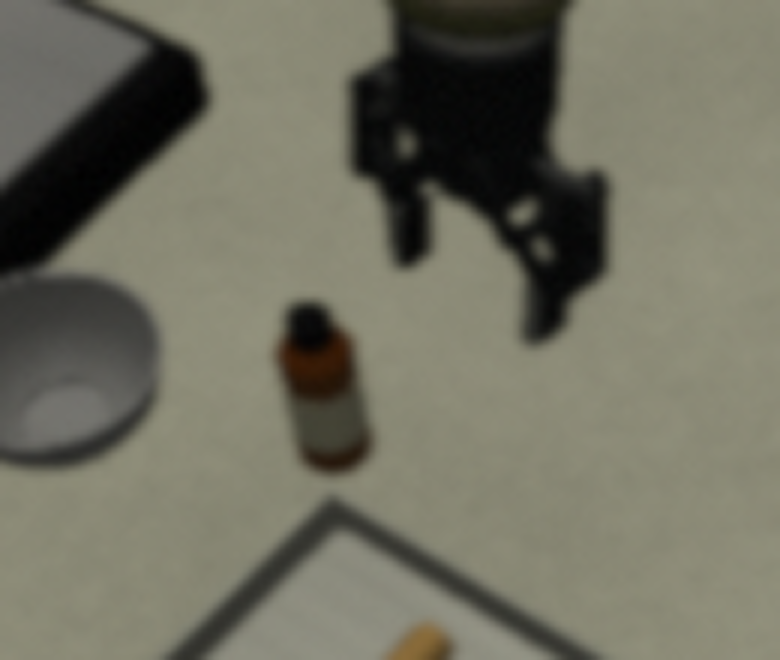

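Bottle B hasn't moved: its cap is at scene (241,165), the same as before, so about (506,-361). Moving above it.

```bash
python3 -m creep '[[[2,-12,0,0],[2,-20,0,0],[2,-22,0,0],[2,-22,0,0],[1,-18,0,0],[0,-8,0,0],[0,-3,0,0],[0,0,0,0],[0,0,0,0],[0,0,0,0]]]' 0.9; python3 -c "
from h import *
st()"
```

```text
time_s: 33.77
position: [513.4, -354.7, 175.3]
tool_rot: [-0.673, 0.736, -0.053, 0.058]
contact_force: [-0.8, 0.4, 0.2]
gripper_width: 0.954
t 33.77 tcp [ 513.4 -354.7  175.3] yaw(toolx) -1.659 z [ 0.157  0.001 -0.988] F [-0.8  0.4  0.2] w 0.954
```

```bash
python3 -m creep '[[[-3,-4,-10,0],[-2,-2,-18,0],[0,0,-14,0],[0,0,-5,0],[0,0,0,0],[0,0,0,0]]]'; python3 -c "
from h import *
st();a=grab('scene');crop(a,180,110,120,100,6,'c31')"
```

```text
time_s: 34.27
position: [508.7, -356.4, 126.0]
tool_rot: [-0.675, 0.733, -0.053, 0.059]
contact_force: [-0.3, -0.6, 0.2]
gripper_width: 0.951
t 34.27 tcp [ 508.7 -356.4  126. ] yaw(toolx) -1.652 z [ 0.158  0.002 -0.987] F [-0.3 -0.6  0.2] w 0.951
```

View pics/c31.png

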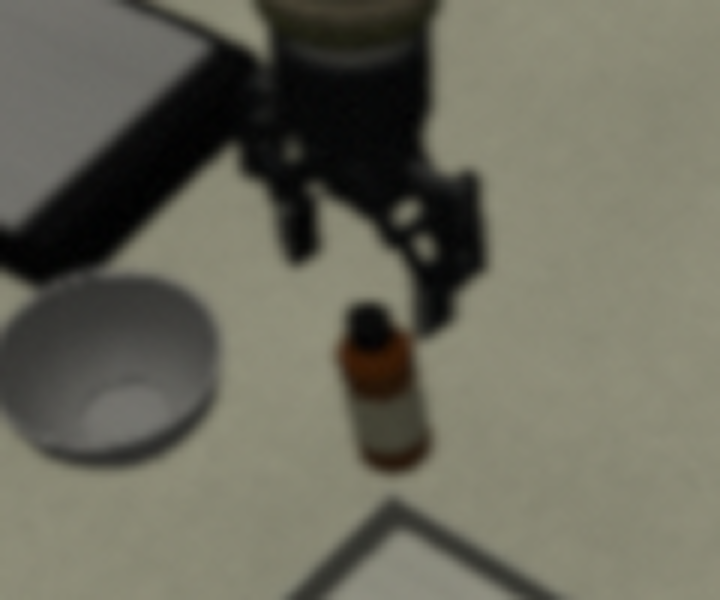

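Centred over the bottle. Descending.

```bash
python3 -m creep '[[[0,-3,-15,0],[0,-1,-22,0],[0,0,-20,0],[-1,0,-10,0],[0,0,-4,0],[0,0,0,0],[0,0,0,0]]]'; python3 -c "
from h import *
st();a=grab('scene');crop(a,180,110,120,100,6,'c32')"
```

```text
time_s: 34.9
position: [511.9, -362.2, 60.2]
tool_rot: [-0.676, 0.732, -0.059, 0.06]
contact_force: [-0.7, -0.8, 0.3]
gripper_width: 0.947
t 34.9 tcp [ 511.9 -362.2   60.2] yaw(toolx) -1.65 z [ 0.168 -0.005 -0.986] F [-0.7 -0.8  0.3] w 0.947
```

View pics/c32.png

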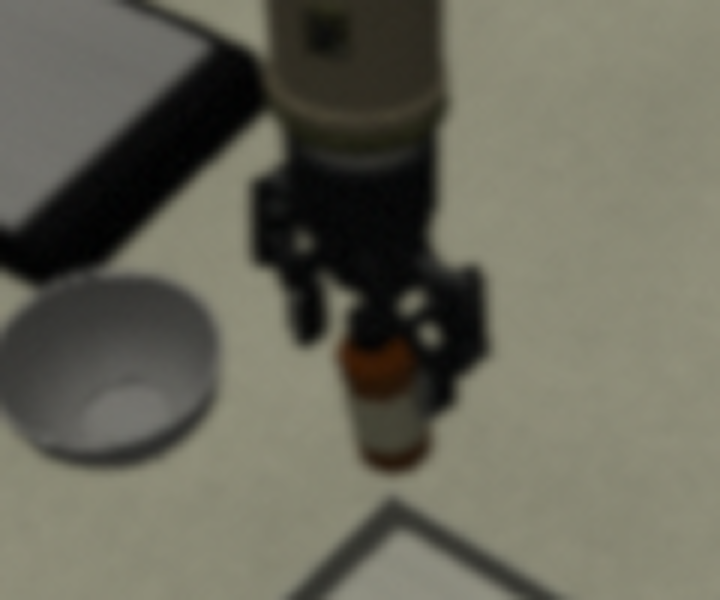

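```bash
python3 -m creep '[[[-3,0,-7,0],[-1,0,-5,0],[0,0,0,0]]]'; python3 -m creep '[[[0,0,0,0],[0,0,0,0],[0,0,0,0],[0,0,0,0],[0,0,0,0],[0,0,0,0]]]' -1 50; python3 -c "
from h import *
st()"; python3 -m creep '[[[0,0,8,0],[0,0,14,0],[0,0,14,0],[-4,8,5,0],[-8,15,0,0],[-8,22,0,0],[-8,28,0,0],[-8,30,0,0],[-8,32,0,0],[-8,32,0,0],[-6,32,0,0],[-4,28,0,0],[-4,20,0,0],[0,10,0,0],[0,3,0,0],[0,0,0,0],[0,0,0,0],[0,0,0,0]]]'; python3 -c "
from h import *
st();grab('scene','s33')"
```

```text
time_s: 35.2
position: [509.3, -363.4, 50.6]
tool_rot: [-0.676, 0.732, -0.062, 0.06]
contact_force: [-0.5, -0.3, 0.2]
gripper_width: 0.946
time_s: 35.7
position: [509.3, -363.9, 51.3]
tool_rot: [-0.676, 0.732, -0.062, 0.06]
contact_force: [-0.1, 0.2, -0.6]
gripper_width: 0.481
t 35.7 tcp [ 509.3 -363.9   51.3] yaw(toolx) -1.651 z [ 0.172 -0.009 -0.985] F [-0.1  0.2 -0.6] w 0.481
time_s: 37.2
position: [428.9, -88.3, 92.7]
tool_rot: [-0.676, 0.732, -0.062, 0.057]
contact_force: [0.1, -2.0, -2.9]
gripper_width: 0.475
t 37.2 tcp [428.9 -88.3  92.7] yaw(toolx) -1.649 z [ 0.167 -0.013 -0.986] F [ 0.1 -2.  -2.9] w 0.475
```

View pics/s33.png

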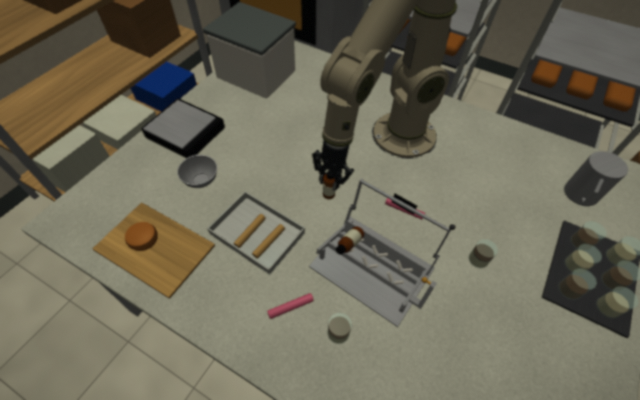

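Bottle B is in hand at about (427,-88). I'll lower it to the table at the tipping place.

```bash
python3 -m creep '[[[4,-3,-12,-0.02],[3,-3,-14,0],[2,0,-10,0],[0,0,-3,0],[0,0,0,0]]]' - 20; python3 -c "
from h import *
st()"
```

```text
time_s: 37.67
position: [439.3, -99.8, 52.8]
tool_rot: [-0.665, 0.742, -0.063, 0.057]
contact_force: [1.1, -0.2, -3.0]
gripper_width: 0.482
t 37.67 tcp [439.3 -99.8  52.8] yaw(toolx) -1.679 z [ 0.168 -0.018 -0.986] F [ 1.1 -0.2 -3. ] w 0.482
```

```bash
python3 -m creep '[[[0,0,-3,0],[0,0,-3,0]]]'; python3 -m creep '[[[7,-1,-2,0],[7,-1,-1,0],[7,-1,0,0]]]'; python3 -c "
from h import *
st();a=grab('scene');crop(a,260,130,120,120,5,'c34')"
```

```text
time_s: 37.83
position: [442.3, -101.9, 50.1]
tool_rot: [-0.664, 0.742, -0.066, 0.058]
contact_force: [-4.8, -3.9, 27.0]
gripper_width: 0.481
time_s: 38.08
position: [465.5, -106.4, 51.1]
tool_rot: [-0.664, 0.743, -0.069, 0.059]
contact_force: [0.1, -0.6, -1.5]
gripper_width: 0.48
t 38.08 tcp [ 465.5 -106.4   51.1] yaw(toolx) -1.683 z [ 0.178 -0.024 -0.984] F [ 0.1 -0.6 -1.5] w 0.48
```

View pics/c34.png

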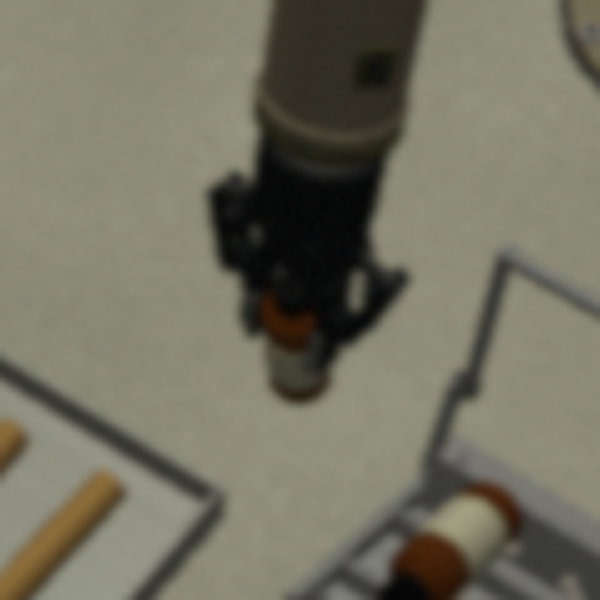

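```bash
python3 -m creep '[[[2,1,-4,0],[5,0,-3,0],[6,0,-2,0],[6,0,-1,0]]]'; python3 -c "
from h import *
st();a=grab('scene');crop(a,260,130,120,120,5,'c35')"
```

```text
time_s: 38.47
position: [490.6, -108.6, 46.9]
tool_rot: [-0.662, 0.743, -0.074, 0.06]
contact_force: [-4.2, 0.1, 5.3]
gripper_width: 0.478
t 38.47 tcp [ 490.6 -108.6   46.9] yaw(toolx) -1.686 z [ 0.188 -0.03  -0.982] F [-4.2  0.1  5.3] w 0.478
```

View pics/c35.png

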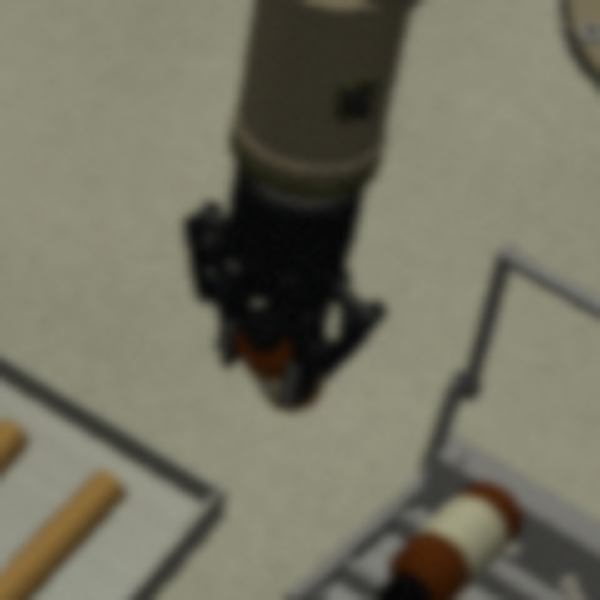

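Tilting as before, so I'll continue.

```bash
python3 -m creep '[[[5,0,-4,0],[4,0,-5,0],[4,0,-5,0],[2,0,-5,0]]]'; python3 -c "
from h import *
st();a=grab('scene');crop(a,260,130,120,120,5,'c36')"
```

```text
time_s: 38.85
position: [516.2, -111.2, 35.9]
tool_rot: [-0.662, 0.742, -0.083, 0.066]
contact_force: [-0.6, -2.1, 14.8]
gripper_width: 0.477
t 38.85 tcp [ 516.2 -111.2   35.9] yaw(toolx) -1.687 z [ 0.207 -0.036 -0.978] F [-0.6 -2.1 14.8] w 0.477
```

View pics/c36.png

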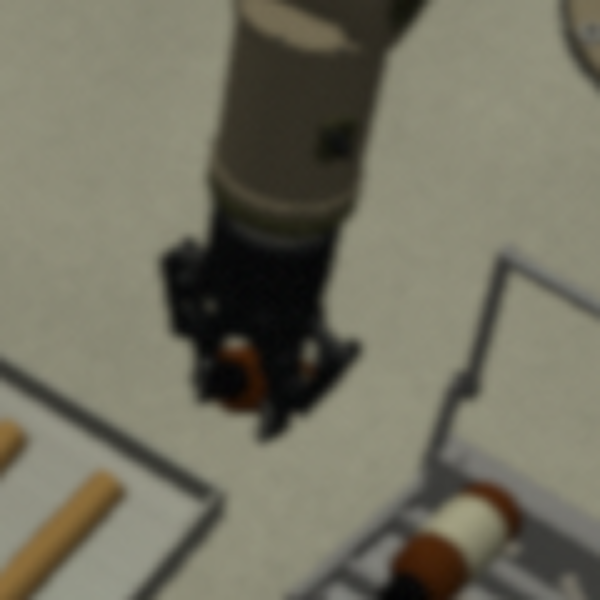

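Cap over at crop (225,378). I'll grip harder, lift, back off from the tray, and lay it flat.

```bash
python3 -m creep '[[[0,0,0,0],[0,0,0,0]]]' - 80; python3 -m creep '[[[0,0,10,0],[0,1,10,0],[-8,3,5,0],[-15,4,0,0],[-15,4,0,0],[-15,3,0,0],[-6,0,0,0],[0,0,0,0],[0,0,0,0]]]'; python3 -c "
from h import *
st()"
```

```text
time_s: 39.07
position: [517.8, -111.3, 36.3]
tool_rot: [-0.661, 0.742, -0.083, 0.066]
contact_force: [-2.2, -0.2, 3.1]
gripper_width: 0.476
time_s: 39.82
position: [456.4, -95.0, 66.4]
tool_rot: [-0.662, 0.742, -0.083, 0.067]
contact_force: [0.3, -0.3, -2.5]
gripper_width: 0.473
t 39.82 tcp [456.4 -95.   66.4] yaw(toolx) -1.687 z [ 0.209 -0.036 -0.977] F [ 0.3 -0.3 -2.5] w 0.473
```

```bash
python3 -m creep '[[[-3,0,-12,0],[-2,0,-12,0],[0,0,-5,0]]]' - 20; python3 -m creep '[[[4,0,-5,0],[4,0,-5,0],[3,0,-5,0]]]'; python3 -c "
from h import *
st();a=grab('scene');crop(a,260,130,120,120,5,'c37')"
```

```text
time_s: 40.07
position: [455.5, -96.1, 39.6]
tool_rot: [-0.661, 0.742, -0.086, 0.068]
contact_force: [0.3, -0.8, -2.4]
gripper_width: 0.478
time_s: 40.32
position: [472.0, -97.7, 27.2]
tool_rot: [-0.66, 0.742, -0.089, 0.07]
contact_force: [-0.8, 3.1, 11.5]
gripper_width: 0.475
t 40.32 tcp [472.  -97.7  27.2] yaw(toolx) -1.689 z [ 0.222 -0.04  -0.974] F [-0.8  3.1 11.5] w 0.475
```

View pics/c37.png

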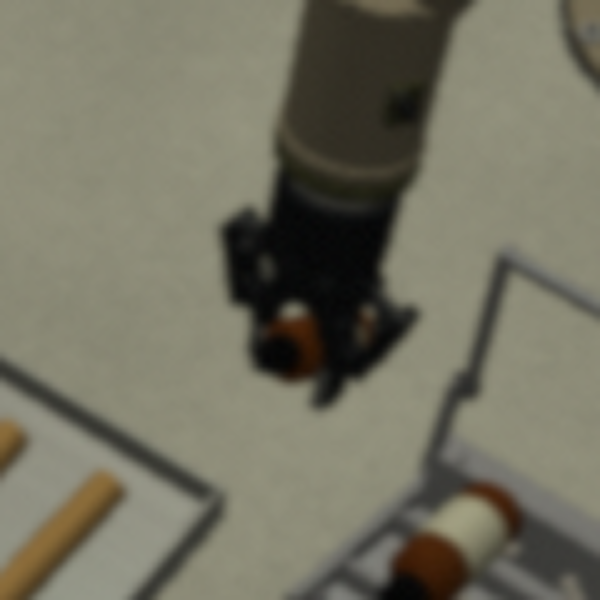

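```bash
python3 -m creep '[[[4,0,-6,0],[3,0,-6,0],[3,0,-5,0],[0,0,0,0]]]'; python3 -c "
from h import *
st();a=grab('scene');crop(a,260,130,120,120,5,'c38')"
```

```text
time_s: 40.7
position: [496.3, -100.0, 16.8]
tool_rot: [-0.66, 0.741, -0.097, 0.076]
contact_force: [-1.0, 0.3, 0.5]
gripper_width: 0.471
t 40.7 tcp [ 496.3 -100.    16.8] yaw(toolx) -1.69 z [ 0.241 -0.044 -0.97 ] F [-1.   0.3  0.5] w 0.471
```

View pics/c38.png

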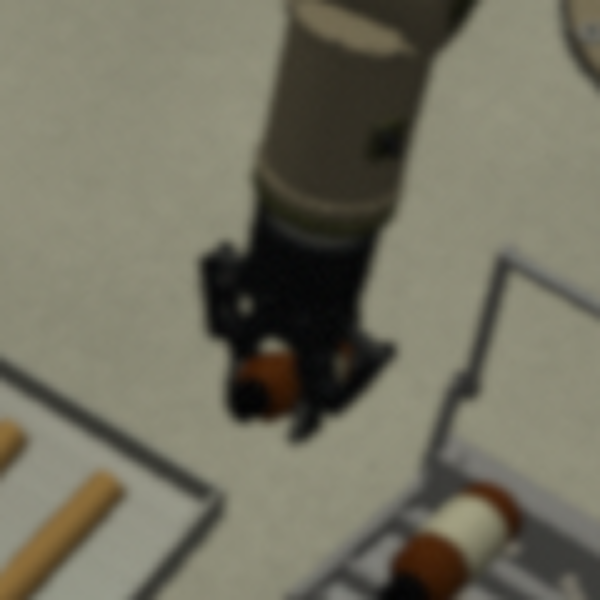

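```bash
python3 -m creep '[[[2,0,-6,0],[1,0,-4,0]]]'; python3 -m creep '[[[0,0,0,0],[0,0,0,0],[0,0,0,0],[0,0,0,0]]]' 0.35 20;python3 -c "
from h import *
st();a=grab('scene');crop(a,260,130,120,120,5,'c39')"
```

```text
time_s: 40.92
position: [504.1, -100.5, 10.1]
tool_rot: [-0.659, 0.741, -0.1, 0.079]
contact_force: [0.1, -3.3, 9.2]
gripper_width: 0.474
time_s: 41.25
position: [505.7, -100.4, 10.3]
tool_rot: [-0.659, 0.741, -0.1, 0.079]
contact_force: [-1.0, 0.4, -0.2]
gripper_width: 0.675
t 41.25 tcp [ 505.7 -100.4   10.3] yaw(toolx) -1.69 z [ 0.249 -0.044 -0.968] F [-1.   0.4 -0.2] w 0.675
```

View pics/c39.png

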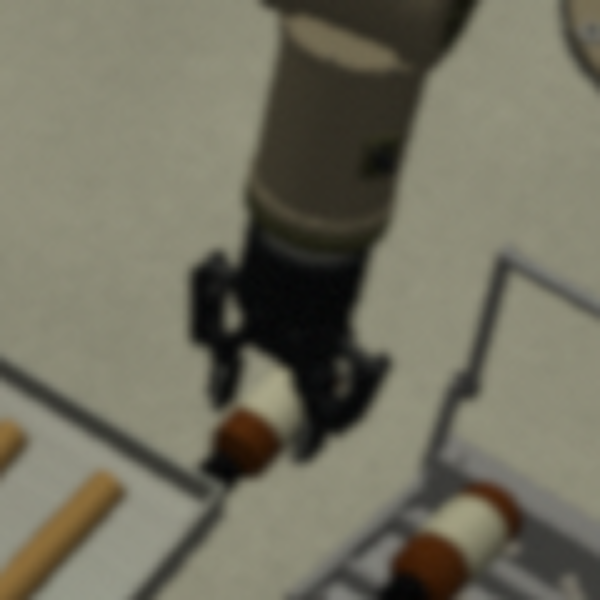

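```bash
python3 - <<'E'
from h import *
for c,z in (((208,472),21),((212,466),25),((222,458),21)): print(c,np.round(onz("scene",(260+c[0]/5,130+c[1]/5),z),1))
E
python3 -m creep '[[[-6,0.5,0,0],[-6,0.5,0,0],[-4,0,0,0],[0,0,0,0],[0,0,0,0]]]'; python3 -c "
from h import *
st();a=grab('scene');crop(a,260,130,120,120,5,'c40')"
```

```text
(208, 472) [ 553.1 -106.2   21. ]
(212, 466) [ 550.2 -105.    25. ]
(222, 458) [ 539.8 -104.2   21. ]
time_s: 41.72
position: [486.6, -99.3, 10.0]
tool_rot: [-0.659, 0.741, -0.1, 0.078]
contact_force: [1.0, -0.6, -0.6]
gripper_width: 0.676
t 41.72 tcp [486.6 -99.3  10. ] yaw(toolx) -1.69 z [ 0.247 -0.044 -0.968] F [ 1.  -0.6 -0.6] w 0.676
```

View pics/c40.png

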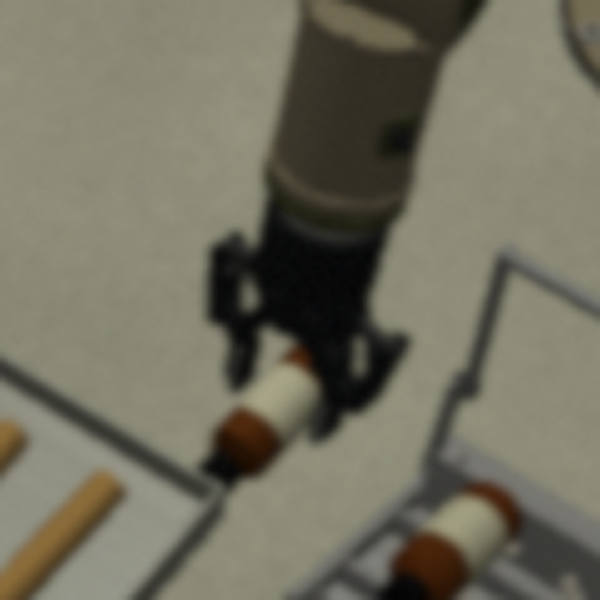

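About 44 mm from the base, which suits. Close and lift.

```bash
python3 -m creep '[[[0,0,-2,0],[0,0,0,0],[0,0,0,0],[0,0,0,0],[0,0,0,0]]]' -1 60; python3 -c "
from h import *
st()"; python3 -m creep '[[[0,0,10,0],[0,0,18,0],[0,0,25,0],[5,0,30,0],[10,0,30,0],[15,5,15,0],[15,15,0,0],[12,22,0,0],[8,28,0,0],[6,30,0,0],[4,32,0,0],[2,32,0,0],[2,30,0,0],[0,25,0,0],[0,15,0,0],[0,5,0,0],[0,0,0,0],[0,0,0,0],[0,0,0,0]]]';  python3 -c "
from h import *
st();a=grab('scene','s41');b=grab('top','t41')"
```

```text
time_s: 42.18
position: [487.1, -99.5, 8.3]
tool_rot: [-0.659, 0.741, -0.1, 0.078]
contact_force: [-2.6, -0.0, 3.6]
gripper_width: 0.472
t 42.18 tcp [487.1 -99.5   8.3] yaw(toolx) -1.69 z [ 0.248 -0.045 -0.968] F [-2.6 -0.   3.6] w 0.472
time_s: 43.77
position: [560.1, 150.6, 148.8]
tool_rot: [-0.658, 0.743, -0.094, 0.078]
contact_force: [0.8, -0.6, -2.8]
gripper_width: 0.471
t 43.77 tcp [560.1 150.6 148.8] yaw(toolx) -1.693 z [ 0.239 -0.038 -0.97 ] F [ 0.8 -0.6 -2.8] w 0.471
```

View pics/s41.png

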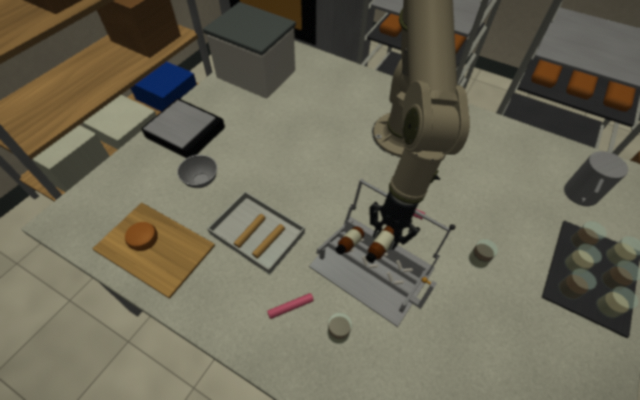

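View pics/t41.png

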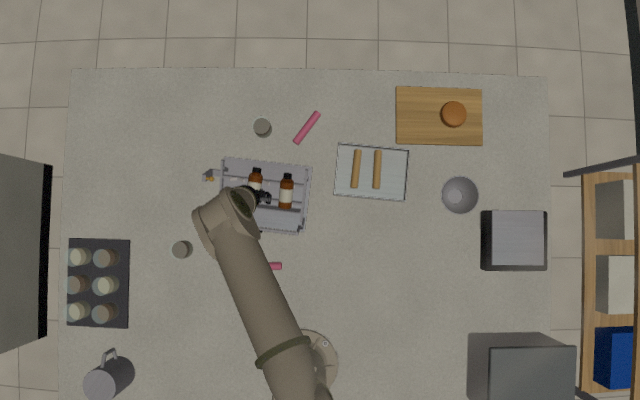

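Bottle B is held level. I'll put it in cradle 2, away from A. Target TCP is about (574,219,67), first lowering to z about 110.

```bash
python3 -m creep '[[[3,12,0,0.01],[4,18,0,0.01],[4,18,0,0],[2,12,0,0],[1,5,-5,0],[0,0,-12,0],[0,0,-12,0],[0,0,-5,0],[0,0,0,0],[0,0,0,0],[0,0,0,0]]]';  python3 -c "
from h import *
st()"
```

```text
time_s: 44.78
position: [576.2, 208.4, 108.4]
tool_rot: [-0.661, 0.741, -0.095, 0.075]
contact_force: [-0.7, 0.2, -2.3]
gripper_width: 0.473
t 44.78 tcp [576.2 208.4 108.4] yaw(toolx) -1.686 z [ 0.237 -0.041 -0.971] F [-0.7  0.2 -2.3] w 0.473
```

```bash
python3 -m creep '[[[-1,6,0,0.01],[0,4,0,0],[0,0,-3,0],[0,0,0,0],[0,0,0,0]]]';  python3 -c "
from h import *
st();a=grab('scene');crop(a,330,170,120,110,6,'c42');b=grab('top');crop(b,200,140,130,100,6,'c42t')"
```

```text
time_s: 45.2
position: [576.2, 218.8, 106.9]
tool_rot: [-0.664, 0.737, -0.095, 0.077]
contact_force: [0.1, 0.2, -2.6]
gripper_width: 0.473
t 45.2 tcp [576.2 218.8 106.9] yaw(toolx) -1.677 z [ 0.24  -0.039 -0.97 ] F [ 0.1  0.2 -2.6] w 0.473
```

View pics/c42.png

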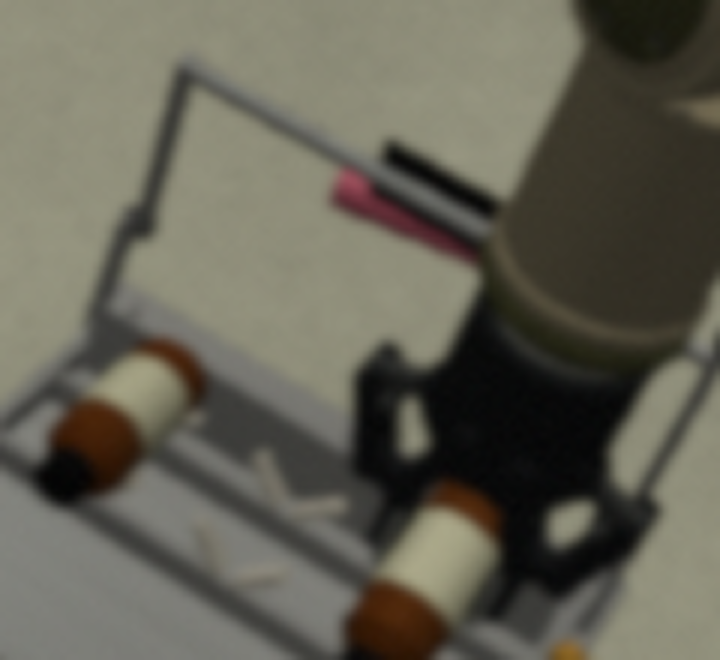

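View pics/c42t.png

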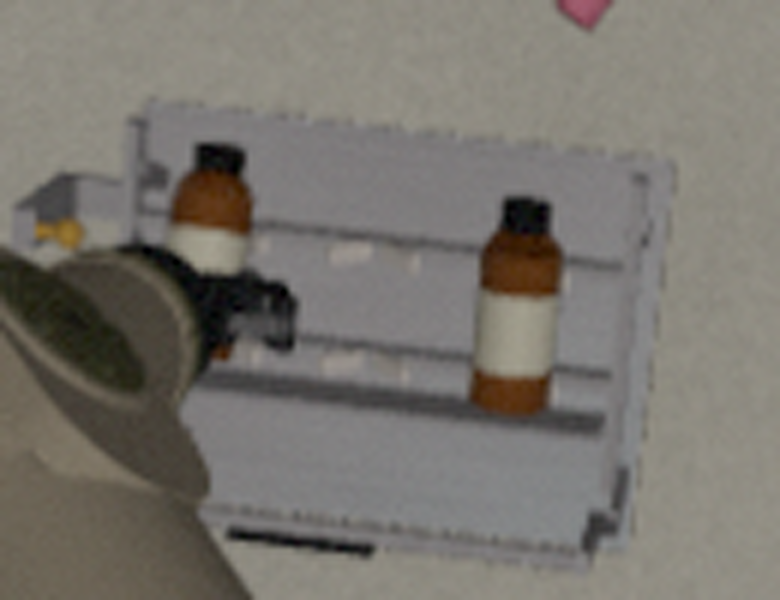

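Run:
```python
from h import *
s=readout.read_state(); r=R.from_quat(s['tool_rot']); g=np.array(s['position'])-19*r.apply([0,0,1]); print("grasp bed",ubed(g))
# ideal: shift g to y=80, cap 66 ahead
d=np.array([np.cos(.1),-np.sin(.1),0])
for nm,dy in(("asheld",0),):
    p=g+66*d; q=proj("top",p)[0]; print(nm,(q-[200,140]+.5)*6)
```

```text
grasp bed [ 1.21163013 80.10176631 37.01709249]
asheld [214.00112509 161.81629664]
```

The grasp is at bed y=80.1, and a vertical descent brings x to about -12. Lowering.

```bash
python3 -m creep '[[[-1,0,-8,0],[-1,0,-8,0],[-1,0,-4,0]]]' - 20;  python3 -m creep '[[[-1,0,-5,0],[-1,0,-4,0]]]'; python3 -c "
from h import *
st()"
```

```text
time_s: 45.55
position: [573.9, 218.6, 86.5]
tool_rot: [-0.664, 0.738, -0.096, 0.078]
contact_force: [-0.3, 0.0, -1.3]
gripper_width: 0.47
time_s: 45.72
position: [571.8, 218.8, 77.8]
tool_rot: [-0.664, 0.738, -0.096, 0.078]
contact_force: [-7.3, -3.7, 11.6]
gripper_width: 0.468
t 45.72 tcp [571.8 218.8  77.8] yaw(toolx) -1.678 z [ 0.243 -0.039 -0.969] F [-7.3 -3.7 11.6] w 0.468
```

```bash
python3 -m creep '[[[-1,0,-4,0],[-1,0,-3,0]]]'; python3 -m creep '[[[-1,0,-4,0],[0,0,-3,0]]]';python3 -c "
from h import *
st()"; python3 -m creep '[[[-1,0,-4,0],[0,0,-2,0]]]'; python3 -c "
from h import *
st();a=grab('scene');crop(a,330,170,120,110,6,'c43')"
```

```text
time_s: 45.88
position: [570.4, 218.8, 72.4]
tool_rot: [-0.664, 0.738, -0.098, 0.079]
contact_force: [-4.3, -2.2, 9.6]
gripper_width: 0.47
time_s: 46.05
position: [570.3, 218.8, 69.7]
tool_rot: [-0.663, 0.737, -0.101, 0.08]
contact_force: [-31.2, -13.1, 49.7]
gripper_width: 0.472
t 46.05 tcp [570.3 218.8  69.7] yaw(toolx) -1.679 z [ 0.251 -0.042 -0.967] F [-31.2 -13.1  49.7] w 0.472
time_s: 46.22
position: [570.3, 218.7, 70.1]
tool_rot: [-0.663, 0.737, -0.104, 0.081]
contact_force: [-10.3, -2.6, 10.6]
gripper_width: 0.469
t 46.22 tcp [570.3 218.7  70.1] yaw(toolx) -1.679 z [ 0.258 -0.046 -0.965] F [-10.3  -2.6  10.6] w 0.469
```

View pics/c43.png

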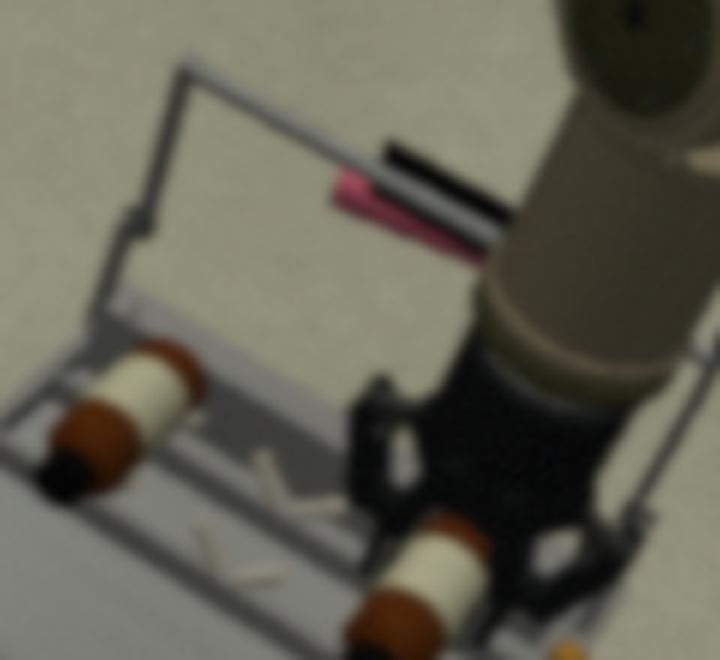

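The force rise shows it is seated. Releasing and lifting.

```bash
python3 -m creep '[[[0,0,0,0],[0,0,0,0],[0,0,0,0],[0,0,0,0],[0,0,0,0]]]' 0.3; python3 -c "
from h import *
st()"; python3 -m creep '[[[2,0,8,0],[2,0,20,0],[2,0,25,0],[0,0,25,0],[0,0,25,0],[0,0,10,0],[0,0,0,0],[0,0,0,0]]]'; python3 -c "
from h import *
st();a=grab('scene');crop(a,310,170,140,120,5,'c44')"
```

```text
time_s: 46.68
position: [570.7, 219.1, 70.6]
tool_rot: [-0.663, 0.737, -0.105, 0.082]
contact_force: [0.0, -0.0, -0.3]
gripper_width: 0.655
t 46.68 tcp [570.7 219.1  70.6] yaw(toolx) -1.679 z [ 0.261 -0.046 -0.964] F [ 0.  -0.  -0.3] w 0.655
time_s: 47.35
position: [575.5, 218.4, 187.7]
tool_rot: [-0.663, 0.737, -0.103, 0.08]
contact_force: [0.4, -0.6, -0.6]
gripper_width: 0.648
t 47.35 tcp [575.5 218.4 187.7] yaw(toolx) -1.678 z [ 0.255 -0.045 -0.966] F [ 0.4 -0.6 -0.6] w 0.648
```

View pics/c44.png

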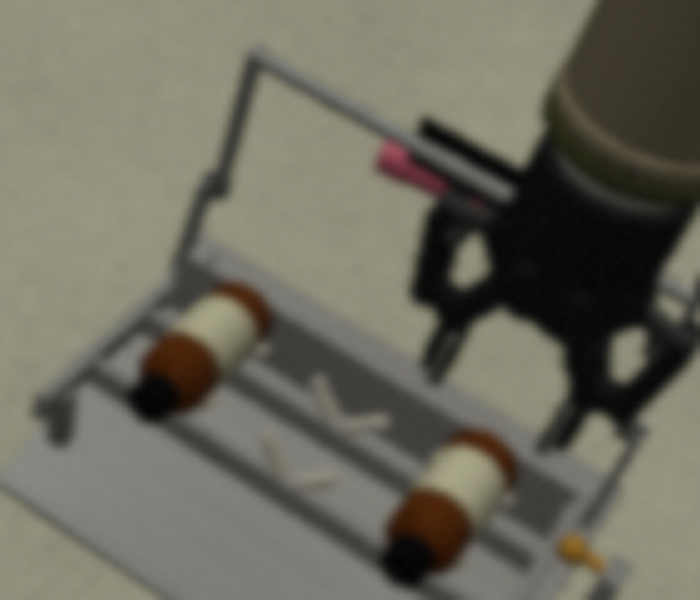

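Both bottles lie in their cradles. Now I'll push each one down to the lip with closed fingers on the cap end, B first. The tool's present tilt happens to match the cap face.

```bash
python3 -m creep '[[[12,0,0,0],[20,-1,0,0],[22,-2,0,0],[18,-2,0,0],[10,-2,0,0],[3,0,0,0],[0,0,0,0],[0,0,0,0],[0,0,0,0]]]' -1 40; python3 -c "
from h import *
st()"
```

```text
time_s: 48.15
position: [656.6, 209.9, 172.8]
tool_rot: [-0.666, 0.736, -0.099, 0.071]
contact_force: [0.4, -0.1, -0.3]
gripper_width: 0.0
t 48.15 tcp [656.6 209.9 172.8] yaw(toolx) -1.674 z [ 0.237 -0.051 -0.97 ] F [ 0.4 -0.1 -0.3] w 0.0
```

```bash
python3 -m creep '[[[2,0,-15,0],[2,0,-22,0],[1,0,-18,0],[0,0,-8,0],[0,0,0,0],[0,0,0,0]]]'; python3 -c "
from h import *
st();a=grab('scene');crop(a,310,170,140,120,5,'c45')"
```

```text
time_s: 48.65
position: [658.0, 213.1, 111.0]
tool_rot: [-0.668, 0.734, -0.1, 0.073]
contact_force: [0.4, 0.5, 1.7]
gripper_width: -0.001
t 48.65 tcp [658.  213.1 111. ] yaw(toolx) -1.668 z [ 0.241 -0.049 -0.969] F [0.4 0.5 1.7] w -0.001
```

View pics/c45.png

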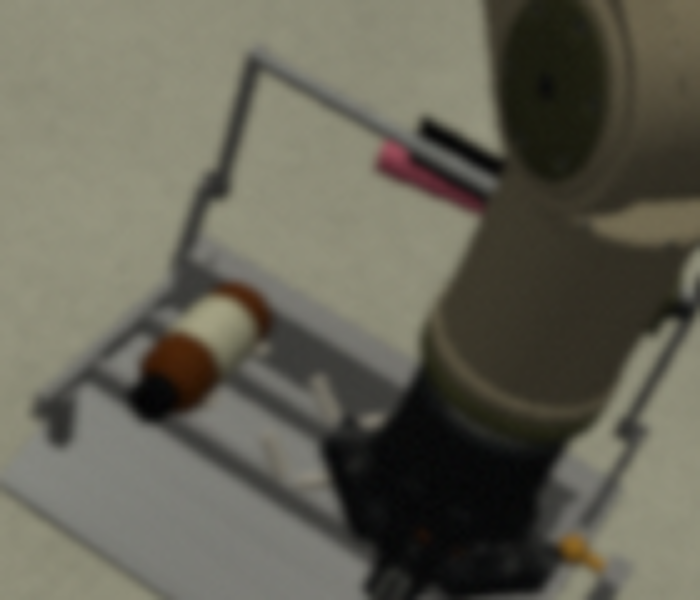

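```bash
python3 -m creep '[[[-3,0.3,-2,0],[-4,0.4,-1,0],[-4,0.4,-1,0],[0,0,0,0]]]'; python3 -c "
from h import *
st()";  python3 -m creep '[[[-3,0.3,-1,0],[-3,0.3,-1,0],[0,0,0,0]]]'; python3 -c "
from h import *
st()"
```

```text
time_s: 49.03
position: [647.3, 215.7, 111.0]
tool_rot: [-0.668, 0.734, -0.101, 0.076]
contact_force: [1.2, 0.2, -0.3]
gripper_width: -0.001
t 49.03 tcp [647.3 215.7 111. ] yaw(toolx) -1.668 z [ 0.246 -0.047 -0.968] F [ 1.2  0.2 -0.3] w -0.001
time_s: 49.28
position: [641.2, 216.5, 110.3]
tool_rot: [-0.667, 0.734, -0.102, 0.077]
contact_force: [-0.3, -0.5, -0.5]
gripper_width: -0.002
t 49.28 tcp [641.2 216.5 110.3] yaw(toolx) -1.668 z [ 0.248 -0.046 -0.968] F [-0.3 -0.5 -0.5] w -0.002
```

```bash
python3 -m creep '[[[-3,-2,-3,0],[-3,-1,-3,0],[0,0,0,0]]]'; python3 -c "
from h import *
st()";  python3 -m creep '[[[-3,0,-2,0],[-3,0,-2,0],[0,0,0,0]]]'; python3 -c "
from h import *
st();a=grab('scene');crop(a,310,170,140,120,5,'c46')"
```

```text
time_s: 49.53
position: [636.9, 214.1, 106.1]
tool_rot: [-0.667, 0.734, -0.103, 0.08]
contact_force: [0.7, 0.3, 0.8]
gripper_width: 0.0
t 49.53 tcp [636.9 214.1 106.1] yaw(toolx) -1.668 z [ 0.254 -0.044 -0.966] F [0.7 0.3 0.8] w 0.0
time_s: 49.78
position: [637.3, 213.8, 106.7]
tool_rot: [-0.665, 0.734, -0.106, 0.086]
contact_force: [-0.5, 1.0, 0.3]
gripper_width: -0.002
t 49.78 tcp [637.3 213.8 106.7] yaw(toolx) -1.671 z [ 0.267 -0.041 -0.963] F [-0.5  1.   0.3] w -0.002
```

View pics/c46.png

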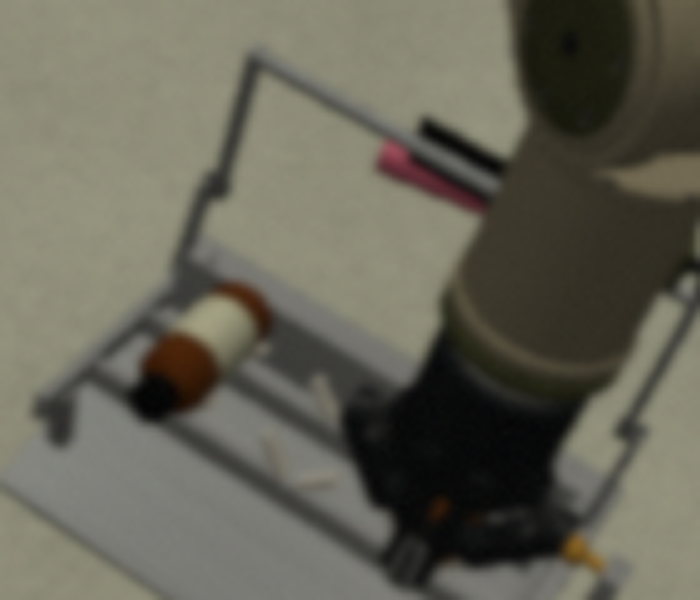

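```bash
python3 -m creep '[[[-3,0,-1,0],[-2,0,-1,0]]]'; python3 -c "
from h import *
st()"
```

```text
time_s: 50.0
position: [636.3, 213.3, 107.2]
tool_rot: [-0.664, 0.734, -0.108, 0.089]
contact_force: [8.4, 1.0, 2.1]
gripper_width: -0.005
t 50.0 tcp [636.3 213.3 107.2] yaw(toolx) -1.672 z [ 0.275 -0.04  -0.961] F [8.4 1.  2.1] w -0.005
```

8.4 N with no movement means B's base is on the lip. Next, the same for A.

```bash
python3 -m creep '[[[8,0,2,0],[8,0,10,0],[0,0,20,0],[0,-10,20,0],[0,-20,5,0],[-2,-25,0,0],[-3,-30,0,0],[-3,-28,0,0],[-2,-22,0,0],[-1,-12,0,0],[0,-5,0,0],[0,0,0,0],[0,0,0,0],[0,0,0,0]]]'; python3 -c "
from h import *
st();a=grab('scene');crop(a,310,170,140,120,5,'c47');b=grab('top');crop(b,200,140,130,100,6,'c47t')"
```

```text
time_s: 51.17
position: [631.8, 56.8, 155.8]
tool_rot: [-0.668, 0.733, -0.098, 0.078]
contact_force: [0.3, -0.0, -0.3]
gripper_width: 0.001
t 51.17 tcp [631.8  56.8 155.8] yaw(toolx) -1.666 z [ 0.245 -0.04  -0.969] F [ 0.3 -0.  -0.3] w 0.001
```

View pics/c47.png

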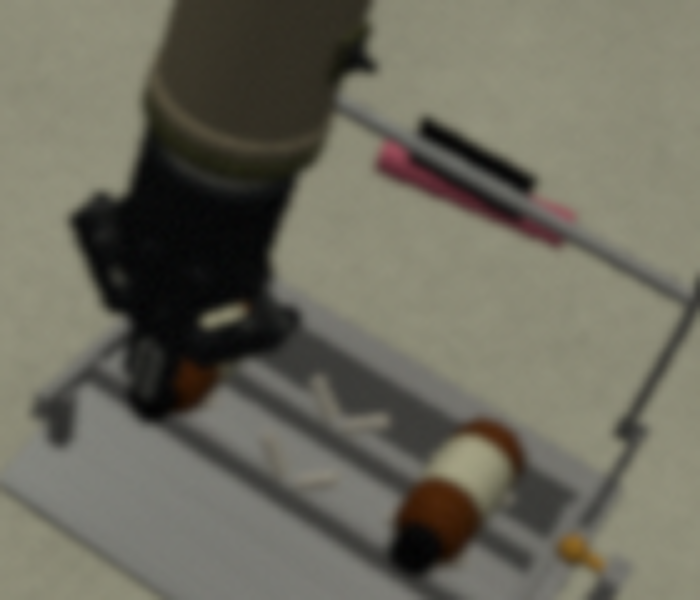

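View pics/c47t.png

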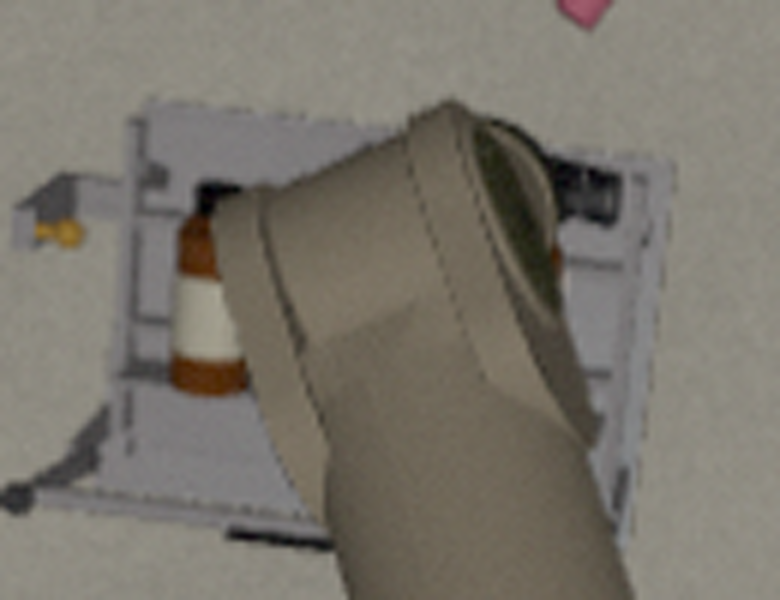

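```bash
python3 -m creep '[[[6,-1,0,0],[8,-1,-5,0],[1,0,-14,0],[0,0,-14,0],[0,0,-6,0],[0,0,0,0],[0,0,0,0]]]'; python3 -c "
from h import *
st()"
```

```text
time_s: 51.85
position: [651.0, 61.0, 115.1]
tool_rot: [-0.671, 0.731, -0.098, 0.08]
contact_force: [-0.4, -0.7, 0.6]
gripper_width: 0.006
t 51.85 tcp [651.   61.  115.1] yaw(toolx) -1.657 z [ 0.248 -0.036 -0.968] F [-0.4 -0.7  0.6] w 0.006
```

```bash
python3 -m creep '[[[-2,-4,-5,0],[-3,-3,-3,0],[-4,0,-1,0],[-4,0,-1,0]]]'; python3 -c "
from h import *
st()"; python3 -m creep '[[[-4,0,-2,0],[-4,0,-2,0],[-4,0,-1,0]]]'; python3 -c "
from h import *
st()"
```

```text
time_s: 52.18
position: [638.7, 53.8, 106.0]
tool_rot: [-0.671, 0.73, -0.098, 0.081]
contact_force: [1.1, 0.1, -0.0]
gripper_width: -0.0
t 52.18 tcp [638.7  53.8 106. ] yaw(toolx) -1.657 z [ 0.25  -0.035 -0.968] F [ 1.1  0.1 -0. ] w -0.0
time_s: 52.43
position: [625.8, 53.4, 101.8]
tool_rot: [-0.671, 0.731, -0.099, 0.082]
contact_force: [0.2, 0.4, 0.3]
gripper_width: 0.004
t 52.43 tcp [625.8  53.4 101.8] yaw(toolx) -1.658 z [ 0.252 -0.035 -0.967] F [0.2 0.4 0.3] w 0.004
```

```bash
python3 -m creep '[[[-3,0,0,0],[-3,0,0,0]]]'; python3 -c "
from h import *
st()"; python3 -m creep '[[[-3,0,0,0],[-3,0,0,0]]]'; python3 -c "
from h import *
st()"
```

```text
time_s: 52.6
position: [621.4, 53.8, 103.6]
tool_rot: [-0.671, 0.73, -0.101, 0.084]
contact_force: [13.4, 0.1, 3.5]
gripper_width: -0.001
t 52.6 tcp [621.4  53.8 103.6] yaw(toolx) -1.657 z [ 0.258 -0.034 -0.965] F [13.4  0.1  3.5] w -0.001
time_s: 52.77
position: [620.3, 54.4, 108.1]
tool_rot: [-0.67, 0.73, -0.105, 0.089]
contact_force: [6.9, -0.1, 1.6]
gripper_width: 0.001
t 52.77 tcp [620.3  54.4 108.1] yaw(toolx) -1.657 z [ 0.271 -0.033 -0.962] F [ 6.9 -0.1  1.6] w 0.001
```

Contact at x≈620 with 13 N and then no further travel, so A is on the lip. I'll retreat upwards over the middle and check both bottles.

```bash
python3 -m creep '[[[8,0,2,0],[8,0,15,0],[0,0,25,0],[0,0,30,0],[0,0,30,0],[-5,-15,20,0],[-10,-30,5,0],[-10,-30,0,0],[-10,-30,0,0],[-5,-20,0,0],[0,-8,0,0],[0,0,0,0],[0,0,0,0]]]'; python3 -c "
from h import *
st();a=grab('scene','s48');b=grab('top','t48')
def draw(im,n,x0,y0,w,h,s,pts,name):
    c=cv2.resize(im[y0:y0+h,x0:x0+w],None,fx=s,fy=s,interpolation=cv2.INTER_CUBIC)
    for p,col in pts:
        q=proj(n,bed(p))[0]; cv2.circle(c,(int((q[0]-x0+.5)*s),int((q[1]-y0+.5)*s)),2,col,-1)
    cv2.imwrite(f'pics/{name}.png',c)
pts=[((-62,y,5),(0,0,255)) for y in(-130,0,130)]+[(p,(0,255,0)) for yy in(-80,80) for p in[(48,yy,0),(48,yy,13),(-62,yy,21)]]
draw(b,'top',200,140,130,100,6,pts,'d2t');draw(a,'scene',310,170,140,120,5,pts,'d2s')
"
```

```text
time_s: 53.85
position: [594.3, -80.2, 242.7]
tool_rot: [-0.673, 0.727, -0.102, 0.089]
contact_force: [0.2, -0.2, 0.4]
gripper_width: -0.001
t 53.85 tcp [594.3 -80.2 242.7] yaw(toolx) -1.65 z [ 0.267 -0.03  -0.963] F [ 0.2 -0.2  0.4] w -0.001
```

View pics/d2t.png

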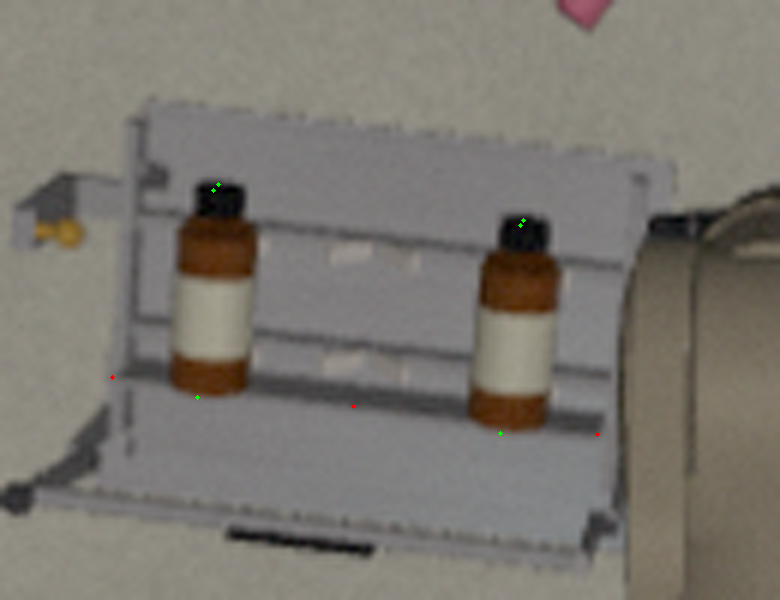

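View pics/d2s.png

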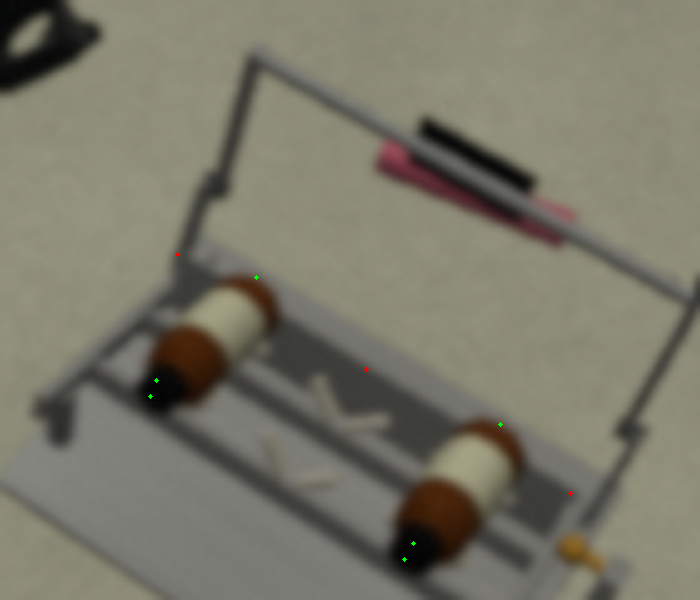

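Both bottles match the model at the lip: cap end and base edge fall within about 1 px in both views. Next, the bar geometry.

Run:
```python
from h import *
S=lambda x,y:(310+(x+.5)/5-.5,170+(y+.5)/5-.5); T=lambda x,y:(200+(x+.5)/6-.5,140+(y+.5)/6-.5)
for nm,s,t in (("plateL",(424,124),(375,549)),("plateR",(535,183),(229,533)),("crossbar cornerR",(258,58),(590,556))):
    P,e=tri(S(*s),T(*t)); print(nm,np.round(P,1),round(e,1),"bed",np.round(ubed(P),1))
H=bed((-100,0,31)); print("H",H)
for th in np.arange(0,1.45,.1):
    # raised along bed z ; rotate toward +x
    u=np.array([np.sin(th),0,np.cos(th)]); n=np.array([-np.cos(th),0,np.sin(th)])
    P=H+RB.apply(110*u+7*n)
    print(round(th,2),np.round(P,0),"face n",np.round(RB.apply(n)[[0,2]],2))
```

```text
plateL [440.  117.7 202.8] 7.2 bed [-85.7 -34.2 151.2]
plateR [447.  185.9 205.9] 3.9 bed [-84.5  34.4 154.1]
crossbar cornerR [437.9  16.3 191.8] 9.4 bed [ -81.9 -135.3  138.2]
H [470.95020527 148.93980203  84.93534302]
0.0 [427. 153. 186.] face n [-0.94 -0.34]
0.1 [437. 152. 190.] face n [-0.96 -0.25]
0.2 [448. 151. 193.] face n [-0.98 -0.15]
0.3 [459. 150. 194.] face n [-0.99 -0.05]
0.4 [470. 149. 195.] face n [-0.99  0.05]
0.5 [481. 148. 195.] face n [-0.98  0.15]
0.6 [491. 147. 193.] face n [-0.96  0.25]
0.7 [502. 146. 191.] face n [-0.93  0.34]
0.8 [512. 145. 187.] face n [-0.9   0.44]
0.9 [522. 144. 182.] face n [-0.85  0.52]
1.0 [532. 143. 177.] face n [-0.79  0.61]
1.1 [541. 142. 170.] face n [-0.73  0.68]
1.2 [549. 141. 163.] face n [-0.66  0.75]
1.3 [556. 140. 155.] face n [-0.58  0.81]
1.4 [562. 140. 146.] face n [-0.49  0.87]
```

The raised bar appears to lean about 10° forward of the bed normal. The plate centre is near (447,151,193), and the arc runs to about (571,139,129). I'll go over the bar to the robot side of the plate.

```bash
python3 -m creep '[[[-10,14,5,0],[-15,20,5,0],[-18,24,0,0],[-18,24,0,0],[-18,24,0,0],[-18,24,0,0],[-18,24,0,0],[-18,24,0,0],[-16,20,0,0],[-12,12,0,0],[-8,6,0,0],[0,0,0,0],[0,0,0,0],[0,0,0,0]]]'; python3 -c "
from h import *
st();a=grab('scene','s49')"
```

```text
time_s: 55.12
position: [412.9, 171.7, 249.8]
tool_rot: [-0.689, 0.712, -0.099, 0.091]
contact_force: [0.0, -0.4, 0.1]
gripper_width: 0.001
t 55.12 tcp [412.9 171.7 249.8] yaw(toolx) -1.604 z [ 0.266 -0.016 -0.964] F [ 0.  -0.4  0.1] w 0.001
```

View pics/s49.png

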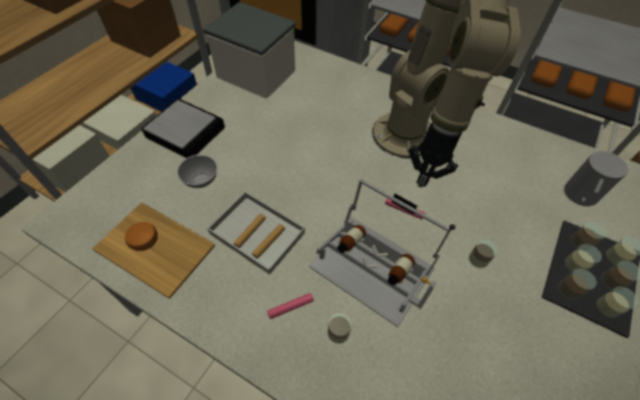

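```bash
python3 -m creep '[[[0,-7,-10,-0.02],[0,-6,-18,-0.02],[0,-3,-18,-0.02],[0,0,-10,0],[0,0,-3,0],[0,0,0,0],[0,0,0,0]]]'; python3 -c "
from h import *
st();a=grab('scene');crop(a,340,130,130,110,6,'c50');b=grab('top');crop(b,200,180,130,80,6,'c50t')"
```

```text
time_s: 55.75
position: [414.9, 148.3, 184.7]
tool_rot: [-0.661, 0.738, -0.1, 0.086]
contact_force: [-0.4, 1.5, 0.3]
gripper_width: 0.002
t 55.75 tcp [414.9 148.3 184.7] yaw(toolx) -1.681 z [ 0.26  -0.033 -0.965] F [-0.4  1.5  0.3] w 0.002
```

View pics/c50.png

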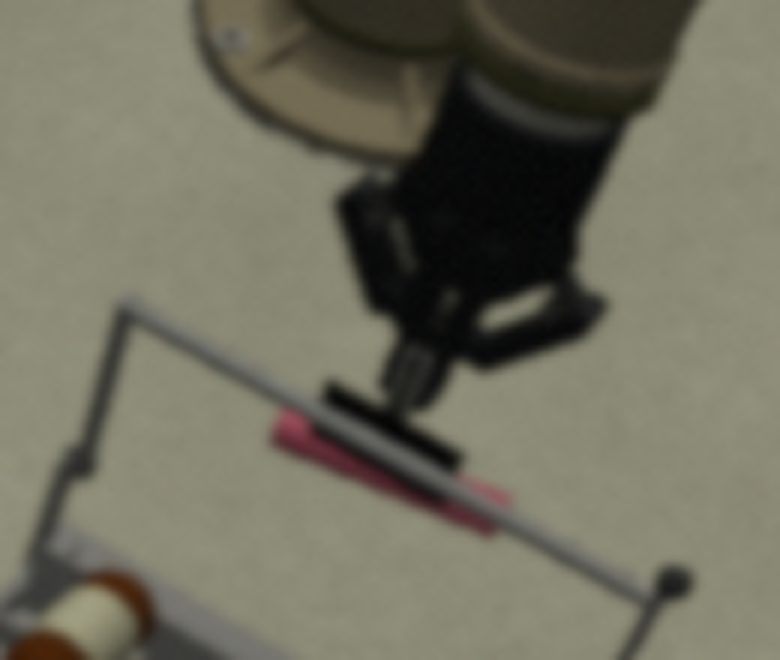

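View pics/c50t.png

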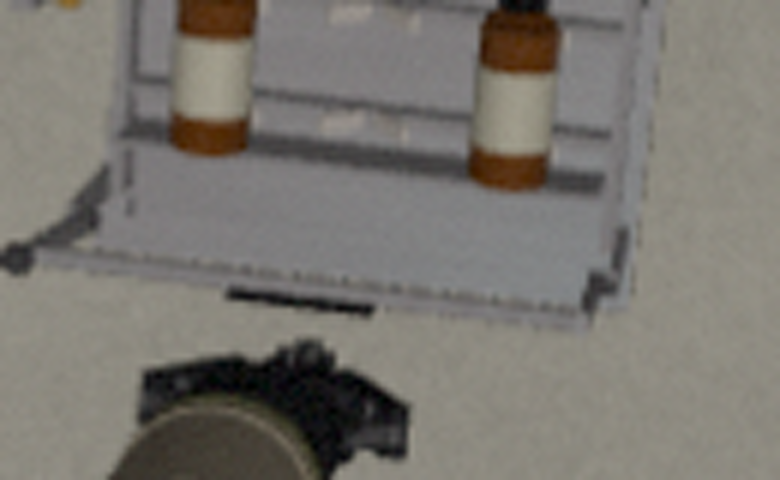

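The closed fingers sit level with the plate centre (top crop (305,350) against the plate at (300,300)). Start pushing.

```bash
python3 -m creep '[[[8,-1,1,0],[10,-1,1,0],[10,-1,1,0],[10,-1,1,0]]]'; python3 -c "
from h import *
st()"; python3 -m creep '[[[10,-1,0,0],[10,-1,0,0],[10,-1,0,0]]]'; python3 -c "
from h import *
st();a=grab('scene');crop(a,340,130,130,110,6,'c51')"
```

```text
time_s: 56.18
position: [455.8, 144.8, 192.0]
tool_rot: [-0.662, 0.738, -0.102, 0.088]
contact_force: [-2.6, 0.4, -0.5]
gripper_width: 0.002
t 56.18 tcp [455.8 144.8 192. ] yaw(toolx) -1.68 z [ 0.265 -0.035 -0.964] F [-2.6  0.4 -0.5] w 0.002
time_s: 56.43
position: [489.3, 141.4, 193.6]
tool_rot: [-0.661, 0.738, -0.103, 0.089]
contact_force: [-1.1, 0.8, -0.1]
gripper_width: -0.004
t 56.43 tcp [489.3 141.4 193.6] yaw(toolx) -1.681 z [ 0.267 -0.035 -0.963] F [-1.1  0.8 -0.1] w -0.004
```

View pics/c51.png

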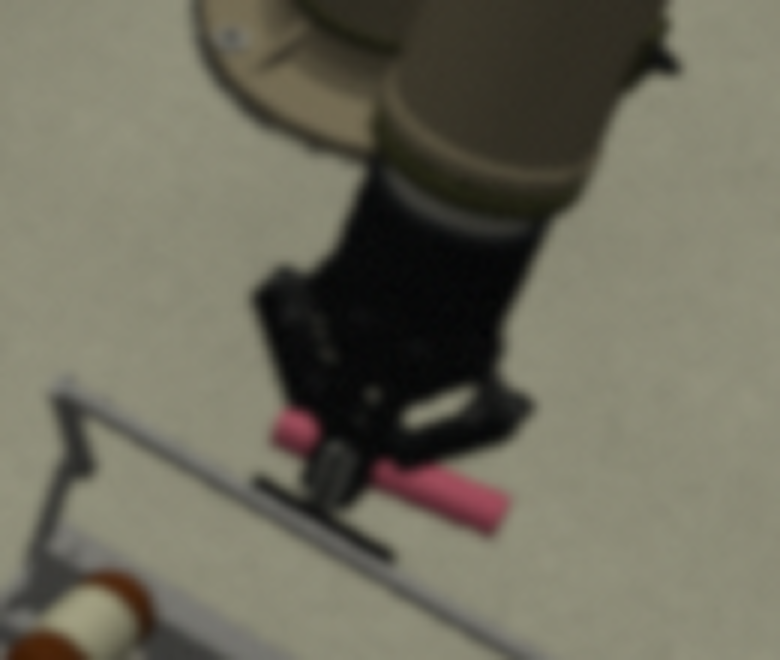

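The bar is swinging over. Continue along the arc.

```bash
python3 -m creep '[[[7,1,-5,0],[9,0,-6,0],[9,0,-6,0]]]'; python3 -c "
from h import *
st()"; python3 -m creep '[[[9,0,-7,0],[8,0,-8,0]]]'; python3 -c "
from h import *
st();a=grab('scene');crop(a,320,150,130,110,6,'c52')"
```

```text
time_s: 56.73
position: [519.2, 141.6, 179.2]
tool_rot: [-0.66, 0.739, -0.104, 0.091]
contact_force: [-1.8, 0.0, -0.5]
gripper_width: -0.0
t 56.73 tcp [519.2 141.6 179.2] yaw(toolx) -1.684 z [ 0.272 -0.034 -0.962] F [-1.8  0.  -0.5] w -0.0
time_s: 56.9
position: [538.3, 140.9, 164.9]
tool_rot: [-0.659, 0.739, -0.105, 0.092]
contact_force: [-1.2, -2.2, 1.9]
gripper_width: -0.001
t 56.9 tcp [538.3 140.9 164.9] yaw(toolx) -1.686 z [ 0.274 -0.035 -0.961] F [-1.2 -2.2  1.9] w -0.001
```

View pics/c52.png

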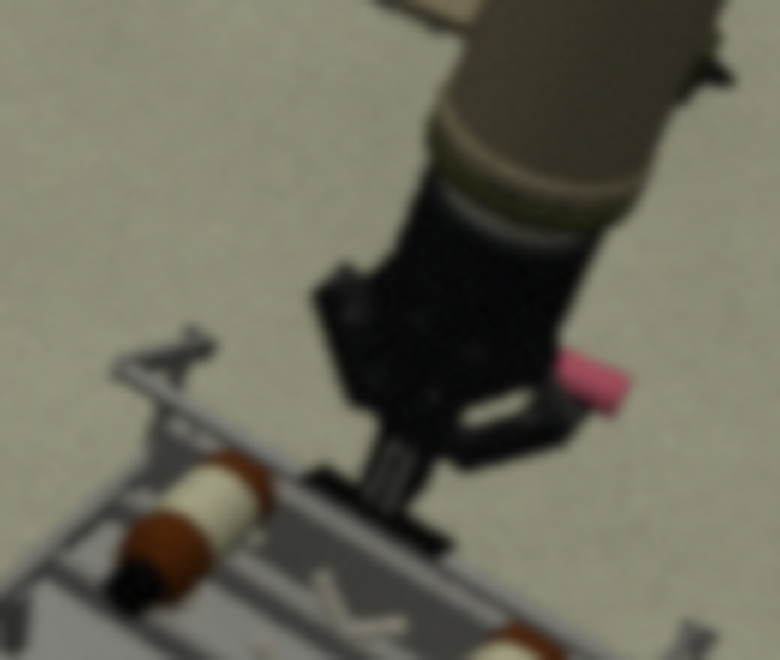

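```bash
python3 -m creep '[[[6,0,-10,0],[6,0,-10,0]]]'; python3 -c "
from h import *
st()"; python3 -m creep '[[[5,0,-10,0],[4,0,-10,0]]]'; python3 -c "
from h import *
st();a=grab('scene');crop(a,320,150,130,110,6,'c53')"
```

```text
time_s: 57.12
position: [552.9, 140.6, 145.5]
tool_rot: [-0.658, 0.74, -0.105, 0.093]
contact_force: [-16.2, -5.6, 22.1]
gripper_width: 0.0
t 57.12 tcp [552.9 140.6 145.5] yaw(toolx) -1.688 z [ 0.276 -0.034 -0.961] F [-16.2  -5.6  22.1] w 0.0
time_s: 57.28
position: [563.2, 139.5, 126.7]
tool_rot: [-0.657, 0.74, -0.107, 0.093]
contact_force: [-1.6, -0.2, 1.8]
gripper_width: 0.006
t 57.28 tcp [563.2 139.5 126.7] yaw(toolx) -1.69 z [ 0.278 -0.036 -0.96 ] F [-1.6 -0.2  1.8] w 0.006
```

View pics/c53.png

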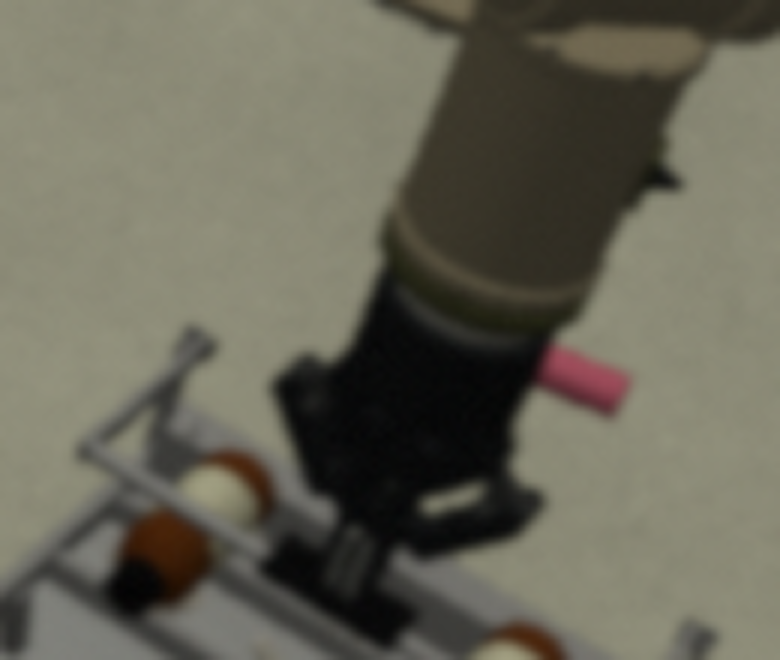

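The force peaked at 27 N and then dropped, so the catch was probably passed. A small further press to make sure.

```bash
python3 -m creep '[[[1,0,-4,0],[1,0,-4,0]]]'; python3 -c "
from h import *
st()"; python3 -m creep '[[[0,0,0,0]]]'; python3 -m creep '[[[-2,0,8,0],[-2,0,20,0],[-2,0,25,0],[0,0,30,0],[0,0,30,0],[0,0,25,0],[0,0,10,0],[0,0,0,0]]]'; python3 -c "
from h import *
st();a=grab('scene');crop(a,310,150,140,120,5,'c54')"
```

```text
time_s: 57.5
position: [564.9, 139.5, 121.3]
tool_rot: [-0.657, 0.74, -0.108, 0.092]
contact_force: [-56.9, -14.4, 80.7]
gripper_width: 0.0
t 57.5 tcp [564.9 139.5 121.3] yaw(toolx) -1.691 z [ 0.277 -0.039 -0.96 ] F [-56.9 -14.4  80.7] w 0.0
time_s: 57.58
position: [564.2, 139.5, 123.5]
tool_rot: [-0.657, 0.74, -0.109, 0.091]
contact_force: [-7.4, -3.4, 6.1]
gripper_width: 0.003
time_s: 58.25
position: [554.6, 143.2, 283.1]
tool_rot: [-0.659, 0.738, -0.109, 0.094]
contact_force: [-0.3, -0.1, 0.3]
gripper_width: 0.0
t 58.25 tcp [554.6 143.2 283.1] yaw(toolx) -1.684 z [ 0.282 -0.037 -0.959] F [-0.3 -0.1  0.3] w 0.0
```

View pics/c54.png

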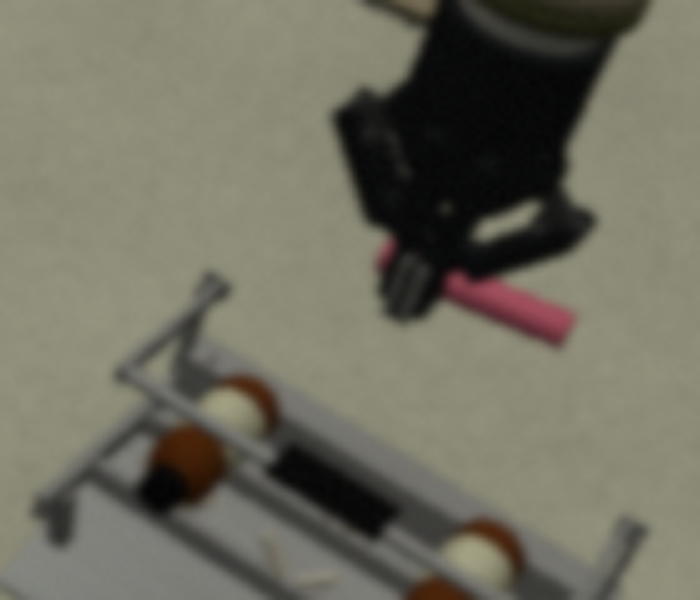

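The bar stays down after the tool lifts. That last press reached 100 N against the stop, which is more than I wanted but below 120. I'll move the arm aside and check everything.

```bash
python3 -m creep '[[[0,-15,0,0],[0,-25,0,0],[0,-30,0,0],[0,-35,0,0],[0,-35,0,0],[0,-35,0,0],[0,-35,0,0],[-2,-35,0,0],[-2,-30,0,0],[-2,-20,0,0],[0,-10,0,0],[0,0,0,0],[0,0,0,0],[0,0,0,0],[0,0,0,0],[0,0,0,0]]]'; python3 -c "
from h import *
st();a=grab('scene','s55');b=grab('top','t55');crop(a,300,180,150,140,5,'c55');crop(b,200,140,130,100,6,'c55t')"
```

```text
time_s: 59.63
position: [534.5, -166.1, 255.8]
tool_rot: [-0.664, 0.736, -0.094, 0.087]
contact_force: [0.4, 0.5, -0.0]
gripper_width: 0.0
t 59.63 tcp [ 534.5 -166.1  255.8] yaw(toolx) -1.673 z [ 0.253 -0.022 -0.967] F [ 0.4  0.5 -0. ] w 0.0
```

View pics/c55.png

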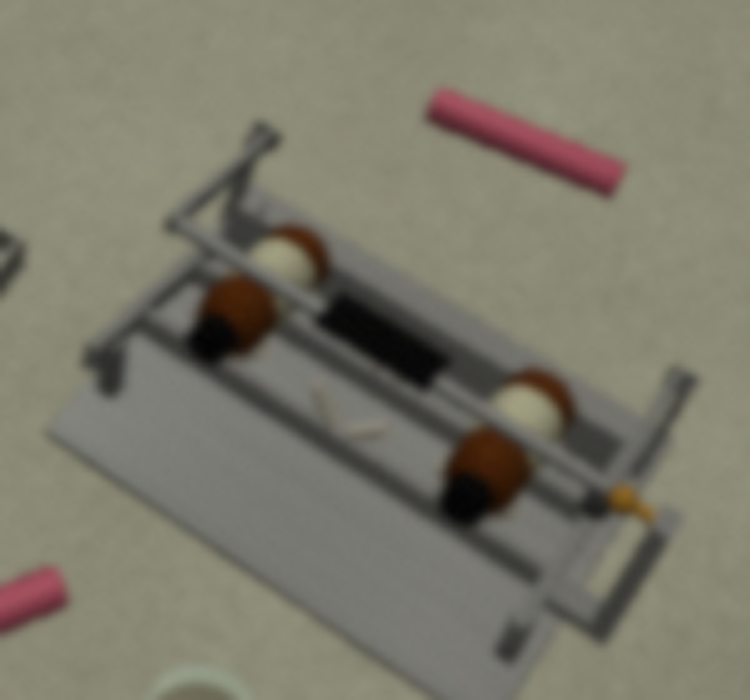

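View pics/c55t.png

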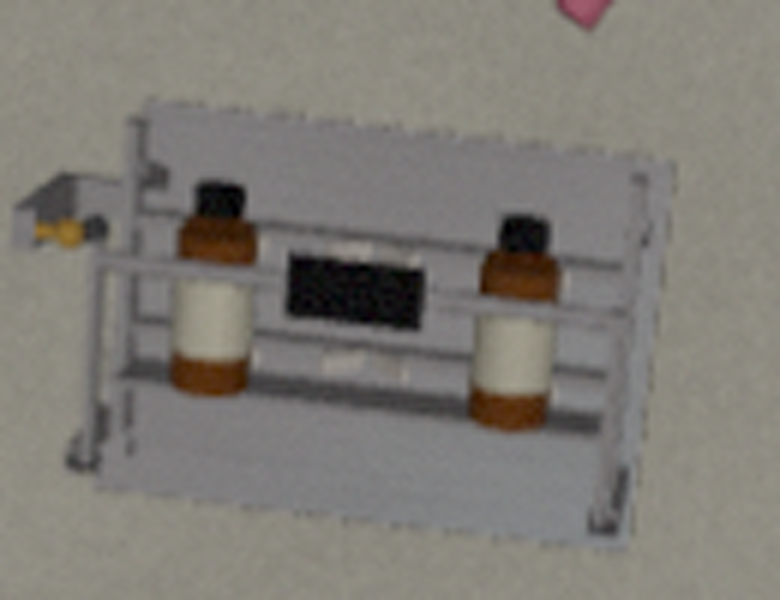

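View pics/s55.png

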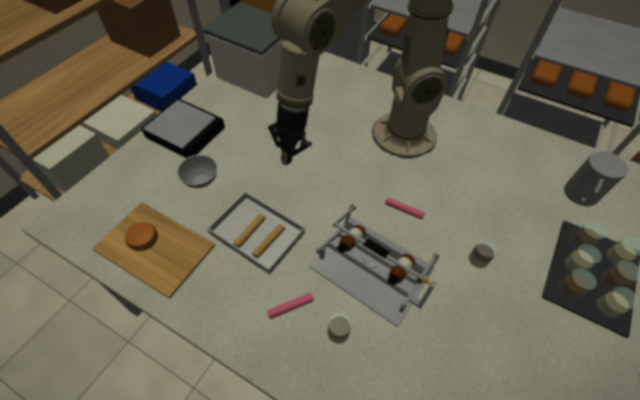

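View pics/t55.png

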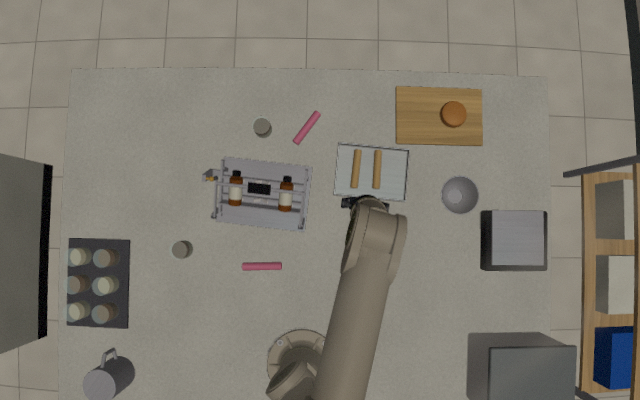

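The last pictures show:
- **Bar:** down across both bottles, with its knob at the orange ball (top crop (95,230)). It stayed there for 2 s after release.
- **Bottles:** bases at the lip, top crop (210,390) and (510,425), the same as before the bar came down.
- **Pins:** both in the tray at top (356,168) and (377,168).
- **Bystanders:** desserts at (262,127) and (181,250) and the bowl at (460,195), all unmoved.
- **Third bottle:** none anywhere in view.

Handing in.

```bash
python3 -c "
from plant import workorder
print(workorder.sign_off())
from h import *
st()"
```

```text
the job is handed in; nothing more can be done
None
the job is handed in; nothing more can be done
```

The rack is ready and the job was handed in at about 60 s of the 210 s allowed.

- **Pins:** both wooden rolling pins found in the rack (cradles 0 and 1) are now in the tray.
- **Bottles:** only two bottles were present. I tipped each one over on the table, regripped it nearer the base and laid it in a cradle of its own: the one nearer the rack in cradle 0, the other in cradle 2. I then pushed each against the end lip. The pushes met 8–13 N with no further travel, and the cap ends and bases were within about 1 px of the expected position in both views.
- **Bar:** I pushed the hold-down bar over past its catch. It stayed down for about 2 s after the tool let go, and both bottles stayed at the lip.
- **Everything else:** the dessert glasses, the bowl and the pink rolls are where they started.

**What went less cleanly:**
- The last press on the bar read about 100 N at the wrist against the stop. That is below the 120 N limit but higher than I intended, and I only see the force at the end of each move.
- Lowering the second bottle gave a reading of about 60 N.
- The tool gradually tilted to about 16° over the run, and small moves often overshot, so I corrected position as I went.
- The two camera views disagreed by 3–9 mm on some points of the bar.

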